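# Thread a guide shaft through its bearing blocks and snap the keeper home

### The arm

A 6-joint arm with a two-finger parallel gripper is mounted at the origin on the work surface. World frame = base frame: x ahead of the robot, y to its left, z up, the work surface at z = 0. Lengths are in m, angles in rad, forces in N, time in s.
With the tool pointing down it reaches from about 0.375 to 0.975 m from the base axis. Payload 3.8 kg.
Tool frame: the origin (TCP) lies at the very end of the fingers, on their centre line; the grasp point (between the pads) lies 19 mm behind it; z points along the fingers, y is the direction in which the jaws open and shut (so a half turn about z gives the same grasp; the last joint's range is limited). The gripper opens to 85 mm and grips with 20 to 120 N. Pads are 22 mm wide; open, the fingers measure 114 mm over their backs; the gripper's body (76 mm by 85 mm) begins 54 mm behind the grasp point. The pads swing forward as they close: fully open they stand 13 mm farther back than shut.
Start: joints at [-1.192, 0.264, 1.604, -0, 1.274, -0.037], TCP at [0.273, -0.617, 0.231] pointing down, gripper open.
Joint ranges: [-2.63, 2.63], [-0.94, 2.18], [0.31, 2.57], [-1.31, 4.45], [0, 2.66], [-2.55, 2.55]. Speed limits (rad/s): [2.57, 2.57, 3.14, 3.14, 3.14, 3.14].

### API

Orientations are given as a rotation vector (axis times angle).
In Python, from workcell import status, read_camera, camera_info, order gives the robot as it stands.
- The arm moves only by the tool move_arm, never from a script. Its argument "deltas" is a list of rows, each a list of 3 entries, a list of its own where there are three numbers: the turn, a rotation vector about the world's x, y, z as a fraction of full scale, then the shift along the world's x, y, z as a fraction of full scale, then the closure, from -1 (fully open) to 1 (shut), so that 0 is half open. A call has 1 to 20 rows; each row is the pose to reach, as a shift and turn from the pose commanded when the call began; what a row does not reach only later rows make up. Full scale, the value 1, is 0.1 m for a shift and pi/2 rad for a turn. A row lasts 1/8 s, in which the tool goes at most 62.5 mm and 10.7 degrees, less where a joint would pass 70% of its speed; a pose out of reach is approached as far as the arm can. A call with a number of a shift or a turn outside -1 to 1 is refused whole. A call with a gripper value outside its range is refused whole. The fingers move at their own pace and stop on an object; "grip_force" is the grip in N (left out, the last holds). Time passes only in rows, so rows that repeat a pose let the fingers close. It gives the time, the measured TCP pose, the force and the opening at its end, in the units of the state.
- status.read_state(): the state, without advancing time (a new reading comes with each control period).
- read_camera(name): name is "side" or "top" or "wrist"; returns (picture, depth): 480x640x3 uint8, red, green, blue; 480x640 float32, m along the optical axis (not along the pixel's ray), 0 where there is no reading.
- camera_info(name): a dict with "K" (3x3 intrinsics, pixels), "R" (3x3) and "t" (3): a world point X has camera coordinates R X + t. Camera axes: x right, y down, z forward; pixel columns grow to the right and rows downward; lengths in m; the calibration is good to about 2 mm. A picture is of the moment at which its call begins: read the wrist's pose just before it. camera_info takes no time and is no camera call; for the wrist camera it gives the pose at the moment of the call.
- order.finish_job(): hands the job in, once; it reports no verdict.
The state is a dict: "time": time; "q": joint angles; "joint_vel": joint speeds; "joint_torque": joint torques, N m; "tool_pos": TCP position; "tcp_rot": TCP orientation; "wrist_force": force on the tool from outside, world axes, zero at the start; "torque": the same for the moment, N m; "width": opening from 0.0 (shut) to 1.0 (fully open).
Only numpy, scipy, OpenCV 4.12 (cv2) and the standard library are available. Lean on these libraries where they do the work, as an engineer would, in place of code of your own. Each camera call takes 0.05 s, during which the arm holds its last target. There are 200 camera calls.

### The job

Assemble the guide on the grey bed: take the wooden packing piece out of the bed and put it in the plywood tray, and stand every bearing block there is in a pocket of its own, with its bore in line with the hole of the near support. Thread the shaft from its rack through the near support and all the blocks until its handle is fully home against the support, and only after that snap the keeper cap over the saddle at the far end: press gently past the click until it sits down on the saddle, then stop pushing. Leave the other things on the table alone.

Things in the scene. Friction and masses are not known exactly. Their poses are not given: they have to be found in the camera images.
- bed: the fixture to be filled: grey plate 80 x 250 mm, 18 mm high, fixed to the table. Origin: centre of its underside; its +y is the shaft line, the way the shaft is pushed; z up. Three pockets 47 (x) x 45 (y) mm, floor at z = 10 mm, 8 mm deep. At the -y end the near support (see entry), at the +y end the saddle
- entry (a point): centre of the near support's round hole, 16 mm across, on its outer face (bed frame y = -105, z = 46 mm); axes as the bed. The support is an aluminium plate 44 mm wide, 20 mm thick (bed y -105 to -85 mm), top at z = 66 mm
- pocket0 (a point): centre of the floor of the pocket next to the near support (bed frame y = -50 mm, z = 10 mm); axes as the bed
- pocket1 (a point): centre of the floor of the middle pocket (bed frame y = 0); axes as the bed
- pocket2 (a point): centre of the floor of the pocket next to the saddle (bed frame y = 50 mm); axes as the bed
- saddle (a point): centre of the top of the saddle, an aluminium post 40 (x) x 24 (y) mm with an 18 mm slot along y, open at the top, slot floor at z = 37.5 mm (this point: bed frame y = 100, z = 64 mm); axes as the bed. A sprung steel ball 12 mm across sticks out 4 mm from each x side, at z = 46 mm
- rack: plywood rack 44 x 250 mm, fixed, on which the shaft lies at the start, its axis 50 mm above the table, shoulder at rack y = -87.5 mm; the handle rests on a post 14 mm wide (narrower than the handle), the rod in a slot between cheeks that reach z = 58 mm. Origin: centre of its underside, y along the shaft
- shaft: guide shaft, about 0.13 kg: steel rod 12 mm across, 225 mm long, with a 10 mm cone nose (6 mm across at the tip), and a black square handle 20 x 20 x 50 mm. Origin: on the axis at the shoulder, where rod meets handle; +y along the rod to the tip, z up as it lies. Fully home: shoulder against the near support, tip at bed frame y = 120 mm, z 44 to 48 mm
- tip (a point): tip of the rod, 225 mm from the shoulder along the shaft's +y
- grip (a point): centre of the shaft's handle, 25 mm behind the shoulder; pinch it across the shaft's x (20 mm)
- packing: plain wooden packing piece without a bore, 40 (x) x 27 (y) x 60 mm high, about 0.05 kg, standing in the bed's middle pocket at the start. Origin: centre of its underside
- lips (a point): point between the inward lips near the feet of the cap (on its centre line, 14 mm above its origin). The lips are 42 mm apart, flared to 52 mm at the feet; they meet the balls when the cap origin is about 42 mm above the bed underside. The push then rises to a peak of some 10 to 15 N and falls away as the balls spring in above the lips; then the bar lands on the saddle
- tray: low open plywood tray 100 (x) x 110 (y) x 20 mm high, walls 4 mm, fixed. Origin: centre of its underside
- cap: grey plastic keeper cap, an inverted U 59 (x) x 24 (y) mm, about 0.05 kg, standing on its two 42 mm legs: a bar above the legs (z 42 to 50 mm), on it a grip rib 20 (x) x 24 (y) mm up to z = 78 mm. Origin: midway between the feet, z up. It goes down over the saddle, cap x along bed x, either way round; snapped fully down its origin is at bed frame y = 100, z = 22 mm
- block0: bearing block, about 0.2 kg, 56 mm high, standing on the table at the start, or absent: a steel foot 44 (x) x 42 (y) x 10 mm high and on it an aluminium body 44 (x) x 20 (y) mm. Origin: centre of its underside, z up. A round bore 16 mm across runs through the body along its own y, 36 mm above the underside; it may face either way. Pinch the body across x, above the foot
- block1: bearing block, about 0.2 kg, 56 mm high, standing on the table at the start, or absent: a steel foot 44 (x) x 42 (y) x 10 mm high and on it an aluminium body 44 (x) x 20 (y) mm. Origin: centre of its underside, z up. A round bore 16 mm across runs through the body along its own y, 36 mm above the underside; it may face either way. Pinch the body across x, above the foot
- block2: bearing block, about 0.2 kg, 56 mm high, standing on the table at the start, or absent: a steel foot 44 (x) x 42 (y) x 10 mm high and on it an aluminium body 44 (x) x 20 (y) mm. Origin: centre of its underside, z up. A round bore 16 mm across runs through the body along its own y, 36 mm above the underside; it may face either way. Pinch the body across x, above the foot
- tape: roll of white tape lying flat, 90 mm across, 24 mm high; a bystander
- driver: screwdriver lying on the table; a bystander
- spanner: steel spanner lying on the table; a bystander
- glue: white glue bottle, 56 mm across, 150 mm tall; a bystander
- jar: small glass jar, 60 mm across, 65 mm tall; a bystander
- washer: flat steel washer, 32 mm across, 5 mm thick; a bystander
- offcut: small pale wood offcut 28 x 50 x 14 mm; a bystander
There are look-alikes about, which are no part of the job. What is shaped like the block0 but green is not meant. Leave any orange look-alike of the tray alone.

How it is judged:
By the outcome, as a careful person would: the job done as asked, in the order asked, and still so for the second after the job is handed in, with the robot touching nothing.
Of block0, block1, block2 only 2 to 3 are there at a start; the rules pass over those that are not, and their reading is None.
At some moment in a run one of block0, block1, block2 may be knocked a few centimetres aside while the robot is not near it.
It also fails if it takes over 208 s, if anything falls off the work surface, if the arm or the gripper's body presses on something with over 40 N, if the wrist force passes 120 N, or if a joint passes its speed limit or range.

## Working session

There is one attempt and no reset: what is moved stays moved. The work goes in short steps, Python scripts to look and compute and a tool call to move; the robot and the scene stay as the last step left them, time stands still between calls to the robot, and variables do not carry over. Pictures are saved under pics/ and viewed, about 12 in all and at most 16, crops included, and the job is handed in when it is done.

Besides the shell and the picture viewer there is one more tool, called after ">>>" as a command line: name --argument value ..., lists and objects as JSON in quotes. move_arm: Moves the arm, as the interface text tells. Its arguments: {"type":"object","properties":{"deltas":{"type":"array","items":{"type":"array"}},"grip_force":{"type":"number"}},"required":["deltas"]}

```bash
mkdir -p pics; ls; cat > h.py <<'E'
import numpy as np, cv2
from workcell import status, read_camera, camera_info, order
def snap(name,fn=None):
    ci=camera_info(name); im,d=read_camera(name)
    if fn: cv2.imwrite('pics/'+fn,im[:,:,::-1]); np.savez('pics/'+fn[:-4]+'.npz',im=im,d=d,K=ci['K'],R=ci['R'],t=ci['t'])
    return im,d,ci
def load(fn):
    z=np.load('pics/'+fn+'.npz'); return z['im'],z['d'],z
def cloud(d,ci):
    K,R,t=[np.array(ci[k]) for k in 'KRt']
    v,u=np.mgrid[:d.shape[0],:d.shape[1]]
    P=np.stack([(u-K[0,2])/K[0,0]*d,(v-K[1,2])/K[1,1]*d,d],-1)
    W=(P-t)@R; W[d==0]=np.nan
    return W
def ray(u,v,z,ci):
    K,R,t=[np.array(ci[k]) for k in 'KRt']
    c=-R.T@t; r=R.T@np.array([(u-K[0,2])/K[0,0],(v-K[1,2])/K[1,1],1])
    return c+r*(z-c[2])/r[2]
E
python3 - <<'E'
from h import *
print(status.read_state())
for n in('top','side','wrist'):
    im,d,ci=snap(n,n+'0.png'); print(n,-np.array(ci['R']).T@ci['t'],np.array(ci['K'])[0,0],np.array(ci['R'])[2],(d>0).mean())
E
```

```text
pics
{'time': 0.0, 'q': array([-1.19190760e+00,  2.64761847e-01,  1.60540388e+00, -5.34946337e-06,
        1.27371678e+00, -3.68815778e-02]), 'joint_vel': array([ 0.00081927, -0.00076355,  0.00102297,  0.0012364 ,  0.00060389,
        0.00015093]), 'joint_torque': array([ 1.14074286e-03, -5.15108871e+01, -3.67315793e+01,  2.53407006e-04,
        1.28214707e-02, -2.31199192e-05]), 'tool_pos': array([ 0.27235851, -0.61679062,  0.22994005]), 'tcp_rot': array([-3.07174528e+00, -6.47933479e-01,  6.19557822e-04]), 'wrist_force': array([-0.48904639, -0.37487854, -0.08757285]), 'torque': array([0.05448713, 0.00236646, 0.02277674]), 'width': 0.9954268238927917}
top [0.41591862 0.10060122 1.38338363] 587.4694469027381 [ 0.11286931  0.00906492 -0.99356849] 0.996005859375
side [0.422998   1.05754866 0.80250489] 471.3213327520321 [ 0.11668149 -0.79131454 -0.60017225] 0.995654296875
wrist [ 0.34082171 -0.58668073  0.37243904] 374.32947558682713 [-0.26590077 -0.11452157 -0.95717375] 0.9958723958333333
```

View pics/top0.png

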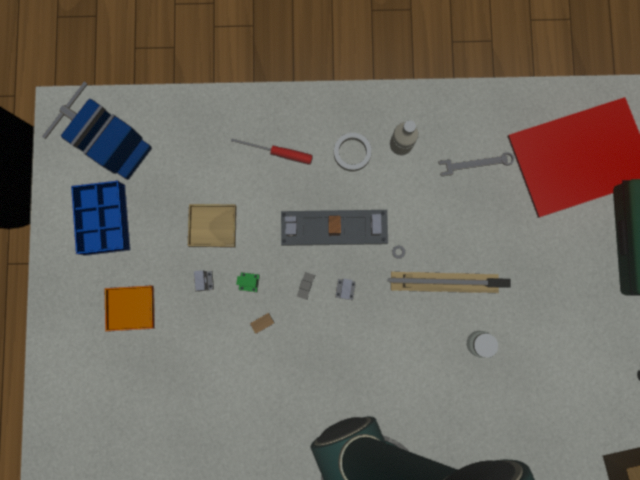

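View pics/side0.png

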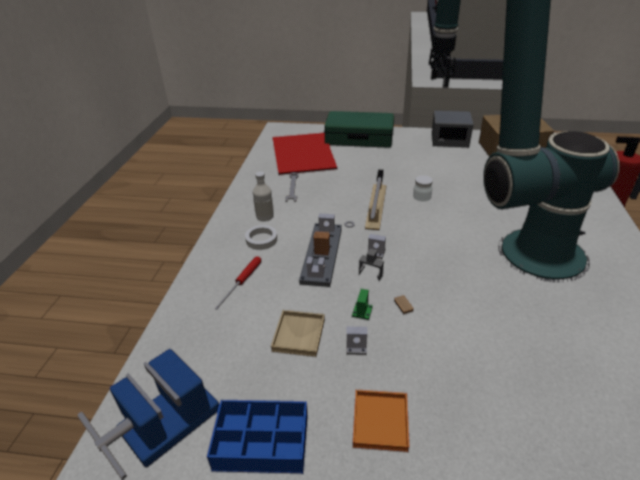

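Top view: tray (212,226), orange look-alike (130,308), bed (334,227) with packing (335,225), blocks (203,281) and (346,289), green look-alike (248,282), cap (306,286), shaft/rack (450,283) with the handle at (498,283). The side view shows the same two grey blocks (357,338) and (377,243).

```bash
cat >> h.py <<'E'
def comps(W,mask,amin=15):
    n,l,s,c=cv2.connectedComponentsWithStats(mask.astype(np.uint8),connectivity=8)
    out=[]
    for i in range(1,n):
        if s[i,4]<amin: continue
        m=l==i; p=W[m]; r=cv2.minAreaRect((p[:,:2]*1000).astype(np.float32))
        out.append((c[i],s[i,4],p.mean(0),r,np.nanpercentile(p[:,2],[5,50,95])))
    return out
E
python3 - <<'E'
from h import *
im,d,ci=load('top0'); W=cloud(d,ci)
np.set_printoptions(precision=4,suppress=True)
m=(W[...,2]>0.008)&(W[...,0]>0.3)&(W[...,0]<0.95)&(abs(W[...,1])<0.75)
for c,a,p,r,z in comps(W,m): print(c.round(),a,p,'rect',np.round(r[0],0),np.round(r[1],0),round(r[2],1),z)
big=np.hstack([cv2.resize(im[240:340,180:380],None,fx=4,fy=4,interpolation=cv2.INTER_CUBIC)])
big2=cv2.resize(im[200:250,270:400],(800,308),interpolation=cv2.INTER_CUBIC)[:180+128]
out=np.vstack([big[:290],big2]);cv2.imwrite('pics/crop0.png',out[:,:,::-1])
E
```

```text
[102. 137.] 4271 [0.7953 0.5958 0.092 ] rect [813. 616.] [205. 159.] 55.3 [0.0273 0.112  0.1234]
[589. 173.] 12078 [ 0.7087 -0.5266  0.0235] rect [ 639. -554.] [445. 303.] 17.4 [0.0089 0.0133 0.0848]
[404. 138.] 718 [ 0.7791 -0.0848  0.0953] rect [787. -89.] [56. 50.] 58.7 [0.0244 0.0998 0.1517]
[352. 151.] 606 [0.7692 0.0274 0.0228] rect [770.  27.] [88. 89.] 89.2 [0.0128 0.0234 0.0288]
[284. 153.] 545 [0.7694 0.19   0.0214] rect [778. 220.] [199.  27.] 74.7 [0.0131 0.0219 0.0284]
[489. 161.] 48 [ 0.7422 -0.2972  0.01  ] rect [ 743. -297.] [16. 39.] 10.1 [0.0084 0.0095 0.0126]
[448. 166.] 65 [ 0.7325 -0.1997  0.0099] rect [ 733. -199.] [43. 26.] 36.1 [0.0082 0.0097 0.012 ]
[458. 165.] 22 [ 0.7356 -0.2251  0.0105] rect [ 734. -224.] [14. 22.] 5.6 [0.0086 0.01   0.0138]
[ 99. 217.] 2226 [0.6204 0.6206 0.0334] rect [619. 619.] [162. 114.] 5.8 [0.0103 0.0358 0.0515]
[211. 224.] 446 [0.6032 0.3626 0.0177] rect [600. 362.] [112. 101.] 88.8 [0.0095 0.0184 0.0242]
[334. 227.] 3469 [0.589  0.0738 0.025 ] rect [590.  73.] [250.  81.] 89.8 [0.0094 0.0181 0.0688]
[203. 281.] 334 [0.4689 0.3766 0.0399] rect [469. 381.] [44. 43.] 6.6 [0.0091 0.0524 0.0603]
[447. 282.] 1858 [ 0.4571 -0.1831  0.0307] rect [ 458. -182.] [274.  44.] 87.4 [0.0086 0.0141 0.0609]
[248. 282.] 335 [0.4645 0.274  0.0365] rect [465. 275.] [45. 42.] 81.9 [0.0092 0.0511 0.0596]
[305. 286.] 283 [0.4532 0.1412 0.0588] rect [454. 141.] [26. 59.] 72.2 [0.0457 0.0522 0.0798]
[345. 289.] 311 [0.445  0.0514 0.0369] rect [445.  50.] [42. 44.] 79.5 [0.0088 0.0523 0.0598]
[128. 308.] 456 [0.4093 0.5531 0.0174] rect [409. 553.] [100. 113.] 3.1 [0.009  0.0183 0.0237]
[262. 323.] 261 [0.3699 0.2448 0.0142] rect [370. 245.] [28. 50.] 28.7 [0.01  0.014 0.019]
[482. 342.] 569 [ 0.3214 -0.2491  0.0558] rect [ 323. -253.] [45. 56.] 0.1 [0.0229 0.0634 0.0685]
```

View pics/crop0.png

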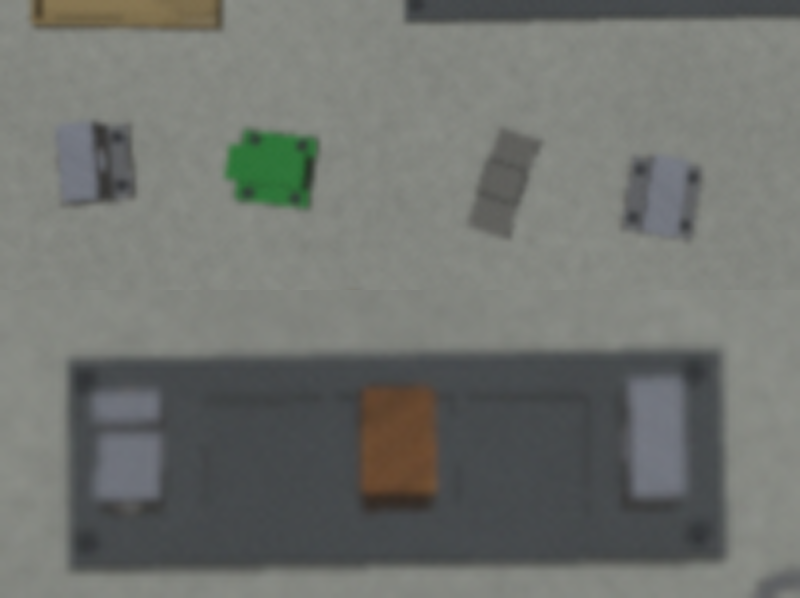

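The bed lies along world y, with its saddle at the left (+y) and near support at the right. I choose the grey blocks (203,281) and (346,289) over the green one at (248,282), and the plywood tray (212,226) over the orange one at (130,308). The crop confirms both choices. Now moving above the middle of the scene for a closer wrist look.

>>> move_arm --deltas '[[[0,0,0.105],[0.36,1,0],-1],[[0,0,0.105],[0.36,1,0],-1]]' --grip_force 60

```text
time: 0.4
tool_pos: [0.3088, -0.5156, 0.2303]
tcp_rot: [-3.008, -0.9, -0.0]
wrist_force: [0.4, 0.0, 0.3]
width: 1.002
```

>>> move_arm --deltas '[[[0,0,0.105],[0.36,1,0],-1],[[0,0,0.105],[0.36,1,0],-1]]'

```text
time: 0.65
tool_pos: [0.3449, -0.415, 0.2308]
tcp_rot: [-2.924, -1.146, -0.0]
wrist_force: [1.1, -0.5, 0.5]
width: 1.004
```

>>> move_arm --deltas '[[[0,0,0.105],[0.36,1,0],-1],[[0,0,0.105],[0.36,1,0],-1]]'

```text
time: 0.9
tool_pos: [0.3808, -0.3151, 0.231]
tcp_rot: [-2.82, -1.384, -0.0]
wrist_force: [0.3, -0.5, 0.5]
width: 1.001
```

>>> move_arm --deltas '[[[0,0,0.105],[0.36,1,0],-1],[[0,0,0.105],[0.36,1,0],-1]]'

```text
time: 1.15
tool_pos: [0.4168, -0.2152, 0.2311]
tcp_rot: [-2.696, -1.612, -0.0]
wrist_force: [-0.2, -0.8, 0.6]
width: 1.0
```

>>> move_arm --deltas '[[[0,0,0.105],[0.36,1,0],-1],[[0,0,0.105],[0.36,1,0],-1]]'

```text
time: 1.4
tool_pos: [0.4528, -0.1152, 0.2312]
tcp_rot: [-2.554, -1.829, -0.0]
wrist_force: [0.9, -0.5, -0.0]
width: 0.996
```

>>> move_arm --deltas '[[[0,0,0.105],[0.36,1,0],-1],[[0,0,0.105],[0.36,1,0],-1]]'

```text
time: 1.65
tool_pos: [0.4889, -0.0152, 0.2312]
tcp_rot: [-2.395, -2.033, -0.001]
wrist_force: [0.1, -0.0, -0.3]
width: 1.002
```

>>> move_arm --deltas '[[[0,0,0.105],[0.36,1,0],-1],[[0,0,0.105],[0.36,1,0],-1],[[0,0,0.105],[0.36,1,0],-1]]'

```text
time: 2.02
tool_pos: [0.525, 0.0852, 0.2309]
tcp_rot: [-2.217, -2.225, -0.0]
wrist_force: [-0.5, -0.1, -0.2]
width: 0.998
```

```bash
python3 - <<'E'
from h import *
s=status.read_state(); print(s['time'],s['tool_pos'],s['tcp_rot'])
im,d,ci=snap('wrist','w1.png')
W=cloud(d,ci)
for c,a,p,r,z in comps(W,(W[...,2]>0.006),40): print(c.round(),a,p.round(4),'rect',np.round(r[0],0),np.round(r[1],0),round(r[2],1),z.round(4))
E
```

```text
2.025 [0.5250248  0.08519264 0.23092819] [-2.21689675e+00 -2.22502048e+00 -1.64924042e-04]
[141.  24.] 1861 [0.3735 0.2414 0.0134] rect [372. 245.] [29. 48.] 28.4 [0.0098 0.0137 0.0151]
[250.   5.] 478 [0.4678 0.2558 0.0149] rect [464. 256.] [ 9. 42.] 89.8 [0.0072 0.0112 0.0301]
[588.  98.] 4189 [0.7647 0.1814 0.0201] rect [771. 193.] [141.  27.] 75.2 [0.0114 0.0218 0.0253]
[385. 201.] 21391 [0.5889 0.087  0.0267] rect [591.  74.] [250.  81.] 89.8 [0.009  0.0177 0.0689]
[235. 145.] 2440 [0.4578 0.1425 0.0583] rect [455. 142.] [24. 59.] 70.6 [0.0312 0.0504 0.0784]
[234. 239.] 2386 [0.4479 0.0571 0.0378] rect [446.  52.] [41. 45.] 79.6 [0.0089 0.0481 0.0566]
[561. 259.] 4388 [0.7694 0.0303 0.0198] rect [771.  28.] [90. 89.] 2.1 [0.0084 0.0226 0.0243]
[325. 415.] 67551 [0.5321 0.0791 0.2778] rect [516. -29.] [547. 280.] 16.0 [0.0383 0.3022 0.323 ]
```

View pics/w1.png

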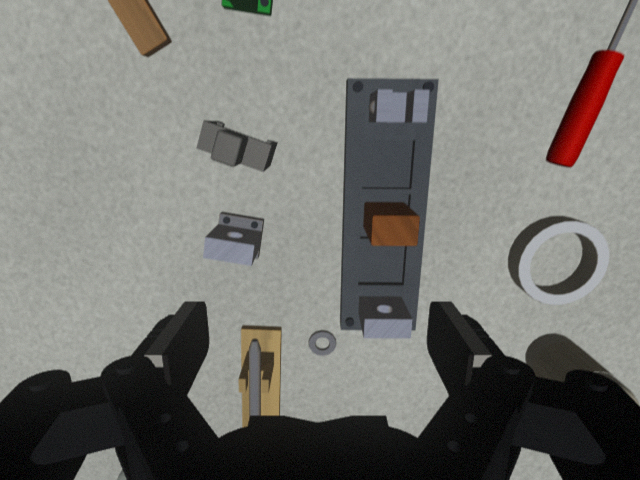

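The wrist view shows the bed (390,200) with saddle at (400,105), packing top (395,230) and near support (387,325), plus cap (237,145), block (235,240) and shaft nose in the rack (255,350). Now fitting it numerically.

```bash
cat >> h.py <<'E'
def rect(W,zlo,zhi,xlo,xhi,ylo,yhi,show=''):
    m=(W[...,2]>zlo)&(W[...,2]<zhi)&(W[...,0]>xlo)&(W[...,0]<xhi)&(W[...,1]>ylo)&(W[...,1]<yhi)
    n,l,s,c=cv2.connectedComponentsWithStats(m.astype(np.uint8))
    if n<2: print(show,'none'); return
    i=1+np.argmax(s[1:,4]); m=l==i
    p=W[m]; r=cv2.minAreaRect((p[:,:2]*1e4).astype(np.float32))
    e=np.percentile(p,[1,99],axis=0)
    print(show,'c',np.round(np.array(r[0])/10,1),'size',np.round(np.array(r[1])/10,1),'ang',round(r[2],1),'z',round(float(np.median(p[:,2]))*1000,1),'mid',((e[0]+e[1])/2*1000).round(1),'n',m.sum())
    return r
E
python3 - <<'E'
from h import *
im,d,ci=load('w1'); W=cloud(d,ci)
rect(W,.012,.022,.5,.68,-.08,.22,'bed')
rect(W,.064,.076,.5,.68,.04,.11,'packtop')
rect(W,.060,.072,.5,.68,-.08,.02,'support top')
rect(W,.058,.070,.5,.68,.13,.22,'saddle part')
rect(W,.051,.062,.38,.52,0,.1,'block top')
rect(W,.004,.016,.38,.52,0,.1,'block foot')
rect(W,.070,.085,.38,.52,.1,.2,'cap rib')
rect(W,.046,.055,.38,.52,.1,.2,'cap bar')
im,d,ci=load('top0'); W=cloud(d,ci)
rect(W,.012,.022,.5,.68,-.08,.22,'bed')
rect(W,.064,.076,.5,.68,.04,.11,'packtop')
rect(W,.012,.026,.5,.68,.28,.43,'tray')
rect(W,.040,.065,.4,.5,-.35,-.25,'handle')
rect(W,.040,.065,.4,.5,-.25,-.05,'rod')
E
```

```text
bed c [591.2  74.5] size [250.5  80.5] ang 89.8 z 17.6 mid [591.   77.1  17.5] n 10656
packtop c [591.   74.9] size [40.4 26.9] ang 0.2 z 69.4 mid [590.7  74.9  68. ] n 1509
support top c [590.9 -20.2] size [21.4 44.4] ang 89.6 z 65.5 mid [590.6 -20.2  63.7] n 1065
saddle part c [605.6 174.4] size [23.1 12.2] ang 89.8 z 63.5 mid [605.6 174.4  61.9] n 530
block top c [445.7  51.3] size [21.1 44.3] ang 80.0 z 55.7 mid [446.1  51.4  54.3] n 1134
block foot c [445.8  51.9] size [41.4 44.4] ang 80.1 z 9.9 mid [448.4  52.5   9.8] n 654
cap rib c [454.9 142.2] size [24.4 20.3] ang 71.4 z 77.6 mid [455.5 142.3  75.2] n 863
cap bar c [468.2 137.6] size [24.2 30.6] ang 70.7 z 49.7 mid [472.9 137.5  50.6] n 730
bed c [590.4  73.4] size [250.   80.7] ang 89.7 z 17.6 mid [590.2  73.9  17. ] n 1975
packtop c [589.4  73.5] size [25.  38.9] ang 89.0 z 70.3 mid [589.6  73.5  70.1] n 201
tray c [599.8 362. ] size [111.6 101. ] ang 88.8 z 19.2 mid [599.8 361.2  18.9] n 375
handle c [ 453.6 -284.8] size [67.7 20.3] ang 87.9 z 58.9 mid [ 453.3 -284.2   56.1] n 247
rod c [ 458.5 -150.6] size [199.1  29.2] ang 87.5 z 54.9 mid [ 461.1 -150.6   52.7] n 536
```

>>> move_arm --deltas '[[[0,0,0],[0.66,-0.1,0],-1],[[0,0,0],[0.66,-0.1,-0.6],-1],[[0,0,0],[0.66,-0.1,-1],-1]]'

```text
time: 2.45
tool_pos: [0.5901, 0.0706, 0.129]
tcp_rot: [-2.224, -2.218, 0.003]
wrist_force: [0.2, -0.2, -0.5]
width: 0.999
```

>>> move_arm --deltas '[[[0,0,0],[0,0,-0.5],-1],[[0,0,0],[0,0,-0.93],-1],[[0,0,0],[0,0,-0.93],-0.5],[[0,0,0],[0,0,-0.93],0],[[0,0,0],[0,0,-0.93],0.3],[[0,0,0],[0,0,-0.93],0.6],[[0,0,0],[0,0,-0.93],1],[[0,0,0],[0,0,-0.93],1],[[0,0,0],[0,0,-0.93],1]]'

```text
time: 3.58
tool_pos: [0.593, 0.0725, 0.0412]
tcp_rot: [2.219, 2.219, 0.006]
wrist_force: [0.3, -0.9, 6.9]
width: 0.463
```

>>> move_arm --deltas '[[[0,0,0],[0,0,0.3],1],[[0,0,0],[0,0,0.7],1],[[0,0,0],[0,0,1],1],[[0,0,0],[0,0,1],1]]'

```text
time: 4.08
tool_pos: [0.5934, 0.0729, 0.1424]
tcp_rot: [2.218, 2.218, 0.009]
wrist_force: [0.5, 0.4, -1.4]
width: 0.457
```

>>> move_arm --deltas '[[[0,0,0],[0.03,0.5,0],1],[[0,0,0],[0.03,1,0],1]]'

```text
time: 4.32
tool_pos: [0.5931, 0.1729, 0.1371]
tcp_rot: [-2.224, -2.218, 0.002]
wrist_force: [-0.2, 0.2, -0.7]
width: 0.457
```

>>> move_arm --deltas '[[[0,0,0],[0.03,0.5,0],1],[[0,0,0],[0.03,1,0],1]]'

```text
time: 4.58
tool_pos: [0.5957, 0.2737, 0.1366]
tcp_rot: [-2.222, -2.22, 0.003]
wrist_force: [0.3, -0.7, -0.6]
width: 0.457
```

>>> move_arm --deltas '[[[0,0,0],[0.03,0.5,0],1],[[0,0,0],[0.03,0.87,0],1],[[0,0,0],[0.03,0.87,-0.4],1],[[0,0,0],[0.03,0.87,-0.8],1],[[0,0,0],[0.03,0.87,-0.94],1]]'

```text
time: 5.2
tool_pos: [0.5961, 0.3579, 0.0391]
tcp_rot: [-2.22, -2.22, 0.013]
wrist_force: [0.2, -0.3, 0.1]
width: 0.461
```

```bash
python3 - <<'E'
from h import *
s=status.read_state(); print(s['time'],s['tool_pos'],s['wrist_force'])
im,d,ci=snap('side','s1.png')
u0,v0=240,260
cv2.imwrite('pics/s1c.png',cv2.resize(im[v0:v0+120,u0:u0+160],None,fx=4,fy=4)[:,:,::-1])
im,d,ci=snap('wrist','w2.png')
cv2.imwrite('pics/w2c.png',im[:,:,::-1])
E
```

```text
5.2 [0.59613245 0.35793324 0.03913748] [ 0.22898841 -0.26741215  0.11090222]
```

View pics/s1c.png

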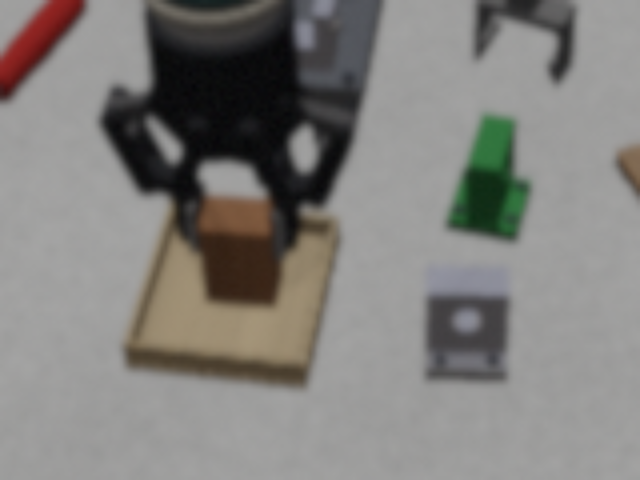

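Packing is upright over the tray interior. Lowering it the last few mm, releasing, and lifting off toward the block near the tray.

>>> move_arm --deltas '[[[0,0,0],[0,0,-0.03],1],[[0,0,0],[0,0,-0.05],1],[[0,0,0],[0,0,-0.05],1],[[0,0,0],[0,0,-0.05],0.5],[[0,0,0],[0,0,-0.05],-0.2],[[0,0,0],[0,0,-0.05],-1],[[0,0,0],[0,0,-0.05],-1],[[0,0,0],[0,0,-0.05],-1],[[0,0,0],[0,0,0.4],-1],[[0,0,0],[0,0,1],-1],[[0,0,0],[0,0,1],-1]]'

```text
time: 6.68
tool_pos: [0.604, 0.362, 0.1522]
tcp_rot: [2.219, 2.218, 0.02]
wrist_force: [0.4, -0.2, -0.1]
width: 0.997
```

>>> move_arm --deltas '[[[0,0,0],[-0.7,0.05,0.3],-1],[[0,0,0],[-1,0.05,0.5],-1],[[0,0,0],[-1,0.05,0.5],-1],[[0,0,0],[-1,0.05,0.5],-1]]'

```text
time: 7.18
tool_pos: [0.4998, 0.3645, 0.1939]
tcp_rot: [2.221, 2.221, 0.0]
wrist_force: [0.4, 0.5, -1.2]
width: 1.004
```

```bash
python3 - <<'E'
from h import *
s=status.read_state(); print(s['time'],s['tool_pos'],s['tcp_rot'])
im,d,ci=snap('wrist','w3.png'); W=cloud(d,ci)
rect(W,.050,.062,.38,.54,.32,.46,'block top')
rect(W,.004,.016,.38,.54,.32,.46,'block foot')
rect(W,.055,.09,.54,.66,.28,.44,'packtop')
rect(W,.012,.024,.5,.7,.28,.44,'tray')
im,d,ci=snap('top','t3.png'); W=cloud(d,ci)
rect(W,.050,.065,.38,.54,-.04,.11,'block1 top')
E
```

```text
7.175 [0.49977002 0.36449109 0.19393432] [2.22115344e+00 2.22117039e+00 3.71391928e-04]
block top c [470.5 382.6] size [44.2 20.5] ang 5.5 z 55.6 mid [470.6 382.9  54.2] n 1574
block foot c [469. 398.] size [44.2 12.1] ang 4.7 z 9.8 mid [469.  398.   10.3] n 733
packtop c [600.  362.7] size [40.3 26.8] ang 0.4 z 63.4 mid [599.7 362.9  60.3] n 1951
tray c [600.7 362.8] size [109.9 100.5] ang 88.5 z 18.9 mid [600.2 363.1  16.6] n 2884
block1 top c [444.9  50.2] size [20.  43.4] ang 80.0 z 56.2 mid [445.3  50.   56.7] n 174
```

View pics/w3.png

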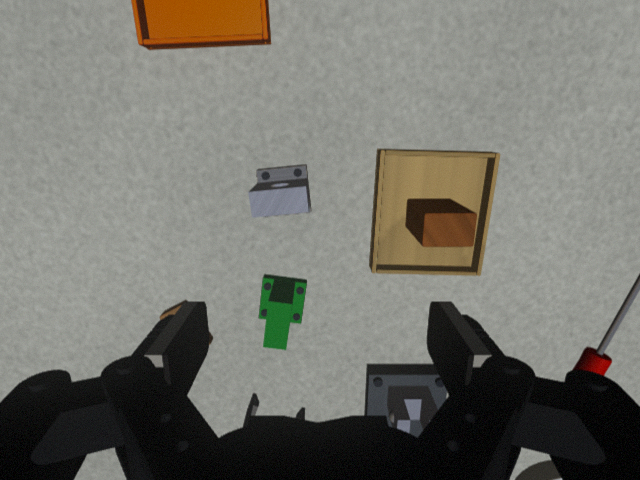

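Packing stands in the plywood tray (450,230). Block A is at (280,190), upright and with yaw 5.5°. Grasping it.

>>> move_arm --deltas '[[[0,0,0.06],[-0.295,0.18,0],-1],[[0,0,0.06],[-0.295,0.18,-0.5],-1],[[0,0,0.06],[-0.295,0.18,-0.8],-1],[[0,0,0.06],[-0.295,0.18,-0.8],-1]]'

```text
time: 7.78
tool_pos: [0.4682, 0.3803, 0.1098]
tcp_rot: [-2.115, -2.321, 0.013]
wrist_force: [-0.4, -0.8, -0.4]
width: 1.003
```

>>> move_arm --deltas '[[[0,0,0],[0,0,-0.5],-1],[[0,0,0],[0,0,-0.86],-1],[[0,0,0],[0,0,-0.86],-0.5],[[0,0,0],[0,0,-0.86],0],[[0,0,0],[0,0,-0.86],0.3],[[0,0,0],[0,0,-0.86],0.6],[[0,0,0],[0,0,-0.86],1],[[0,0,0],[0,0,-0.86],1]]'

```text
time: 8.78
tool_pos: [0.4722, 0.384, 0.0312]
tcp_rot: [2.114, 2.322, 0.008]
wrist_force: [0.9, -0.2, 6.1]
width: 0.503
```

>>> move_arm --deltas '[[[0,0,0],[0,0,0.3],1],[[0,0,0],[0,0,0.7],1],[[0,0,0],[0,0,1],1],[[0,0,0],[0,0,1],1],[[0,0,0],[0,0,1],1]]'

```text
time: 9.4
tool_pos: [0.4693, 0.382, 0.1271]
tcp_rot: [-2.115, -2.323, 0.003]
wrist_force: [-0.3, 0.3, -1.1]
width: 0.504
```

>>> move_arm --deltas '[[[0,0,-0.061],[0.2,-0.4,0],1],[[0,0,-0.061],[0.4,-0.86,0],1]]'

```text
time: 9.65
tool_pos: [0.5088, 0.2955, 0.1256]
tcp_rot: [-2.221, -2.22, 0.006]
wrist_force: [0.5, 0.1, -1.2]
width: 0.505
```

>>> move_arm --deltas '[[[0,0,0],[0.2,-0.4,0],1],[[0,0,0],[0.4,-0.86,0],1]]'

```text
time: 9.9
tool_pos: [0.5489, 0.2089, 0.1255]
tcp_rot: [-2.222, -2.218, 0.006]
wrist_force: [0.6, 0.0, -1.4]
width: 0.504
```

>>> move_arm --deltas '[[[0,0,0],[0.2,-0.4,0],1],[[0,0,0],[0.41,-0.86,0],1],[[0,0,0],[0.41,-0.86,-0.4],1],[[0,0,0],[0.41,-0.86,-0.7],1],[[0,0,0],[0.41,-0.86,-0.7],1],[[0,0,0],[0.41,-0.86,-0.7],1],[[0,0,0],[0.41,-0.86,-0.7],1]]'

```text
time: 10.78
tool_pos: [0.5924, 0.125, 0.0598]
tcp_rot: [2.222, 2.219, 0.003]
wrist_force: [-0.4, 0.3, -1.5]
width: 0.5
```

```bash
python3 - <<'E'
from h import *
s=status.read_state(); print(s['time'],s['tool_pos'],s['tcp_rot'])
im,d,ci=snap('wrist','w4.png'); W=cloud(d,ci)
rect(W,.006,.022,.5,.68,-.08,.22,'bed')
rect(W,.058,.070,.5,.68,.15,.22,'saddle')
rect(W,.028,.052,.5,.68,.08,.15,'foot')
rect(W,.070,.1,.5,.68,.08,.15,'top')
E
```

```text
10.775 [0.59237325 0.1249855  0.05978297] [2.22207991 2.21857029 0.00342476]
bed c [591.5 154.1] size [90.4 80.6] ang 89.9 z 17.7 mid [591.6 157.8  15.3] n 14393
saddle c [577.4 174.5] size [24.1 11.7] ang 89.6 z 63.7 mid [577.5 174.6  62. ] n 2063
foot c [593.1 139.2] size [12.3 44.2] ang 89.7 z 38.7 mid [593.1 139.2  40.7] n 3750
top c [593.  125.6] size [24.8 70.4] ang 89.5 z 84.3 mid [593.2 125.8  85.1] n 12095
```

View pics/w4.png

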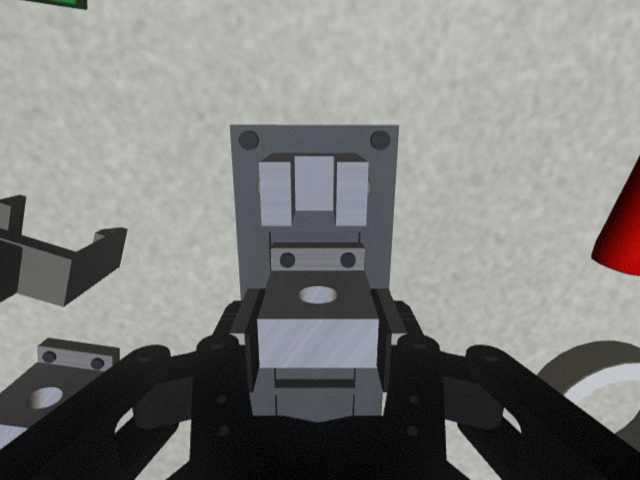

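The held block (318,320) is upright over pocket2, 1.4 mm too far in +x compared with the bed and saddle (313,190). Correcting and lowering.

>>> move_arm --deltas '[[[0,0,0],[-0.014,0.003,0],1],[[0,0,0],[-0.014,0.003,-0.06],1],[[0,0,0],[-0.014,0.003,-0.1],1],[[0,0,0],[-0.014,0.003,-0.13],1],[[0,0,0],[-0.014,0.003,-0.16],1],[[0,0,0],[-0.014,0.003,-0.18],1],[[0,0,0],[-0.014,0.003,-0.19],1],[[0,0,0],[-0.014,0.003,-0.19],1]]'

```text
time: 11.82
tool_pos: [0.5897, 0.1248, 0.0412]
tcp_rot: [-2.223, -2.219, 0.001]
wrist_force: [-5.9, -1.1, 11.0]
width: 0.502
```

```bash
python3 - <<'E'
from h import *
s=status.read_state(); print(s['time'],s['tool_pos'],s['wrist_force'])
im,d,ci=snap('wrist','w5.png'); W=cloud(d,ci)
rect(W,.012,.030,.56,.62,.125,.15,'foot')
E
```

```text
11.825 [0.58969333 0.1247664  0.04118529] [-5.89364784 -1.11840269 11.02627953]
foot c [590.  137.5] size [60.  24.9] ang 0.0 z 19.2 mid [590.  137.9  20.9] n 5206
```

```bash
python3 - <<'E'
from h import *
im,d,ci=load('w5'); W=cloud(d,ci)
cv2.imwrite('pics/w5c.png',cv2.resize(im[180:420,200:440],None,fx=2.4,fy=2.4)[:,:,::-1])
for x in(.573,.582,.591,.600,.608):
    m=(abs(W[...,0]-x)<.002)&(abs(W[...,1]-.1405)<.003)&(W[...,2]<.04); n=(abs(W[...,0]-x)<.002)&(abs(W[...,1]-.125)<.006)&(W[...,2]>.055)&(W[...,2]<.075)
    print(x,m.sum(),np.median(W[m][:,2]),n.sum(),np.median(W[n][:,2]))
E
```

```text
0.573 110 0.020285648346113037 328 0.06584137189213428
0.582 107 0.019825509934188083 325 0.06576560335550892
0.591 101 0.019777310144533426 332 0.06576916998569882
0.6 109 0.019740160603241 325 0.0656621519481792
0.608 109 0.02003036193100726 332 0.06565120416961533
```

View pics/w5c.png

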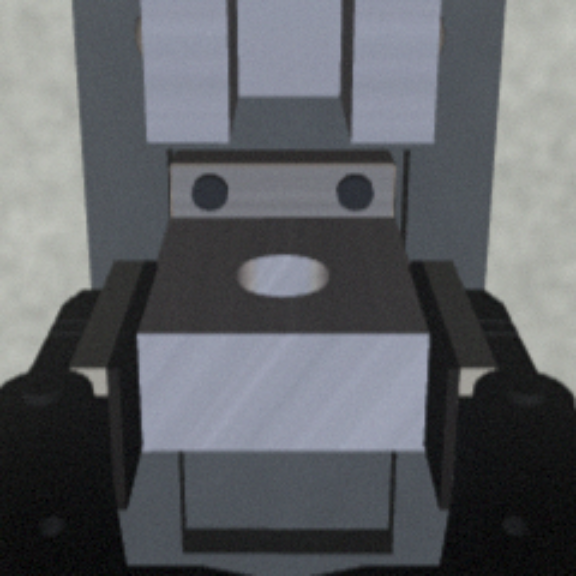

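Block is seated (top 65.7 mm, foot 19.8 mm) but about 1.2 mm toward -x in its pocket. Sliding it back before releasing.

>>> move_arm --deltas '[[[0,0,0],[0,0,0.012],1],[[0,0,0],[0.012,0,0.012],1],[[0,0,0],[0.012,0,0.012],1],[[0,0,0],[0.012,0,0.012],1]]'

```text
time: 12.38
tool_pos: [0.5911, 0.1249, 0.0412]
tcp_rot: [-2.224, -2.219, -0.0]
wrist_force: [-2.4, -1.7, 5.2]
width: 0.502
```

```bash
cat >> h.py <<'E'
def foot(y,fn='tmp.png'):
    """x extent and y end of the block foot's +y flange; y= expected block centre"""
    im,d,ci=snap('wrist',fn); W=cloud(d,ci)
    m=(abs(W[...,1]-(y+.0155))<.004)&(abs(W[...,2]-.0198)<.003)&(abs(W[...,0]-.591)<.035)
    # bright steel foot vs dark bed
    g=im.astype(float).mean(2); th=(np.percentile(g[m],20)+np.percentile(g[m],90))/2
    m2=(abs(W[...,1]-(y+.0155))<.012)&(abs(W[...,2]-.0198)<.0035)&(abs(W[...,0]-.591)<.035)&(g>th)
    m2=cv2.morphologyEx(m2.astype(np.uint8),cv2.MORPH_OPEN,np.ones((3,3)))>0
    p=W[m2]; e=np.percentile(p,[1,99],axis=0)*1000; print('foot',e[:,:2].round(1).tolist(),'cx',e[:,0].mean().round(1),'cy from end',(e[1,1]-21).round(1),th)
E
python3 - <<'E'
from h import *
foot(.1246); s=status.read_state(); print(s['time'],s['tool_pos'],s['wrist_force'])
im,d,ci=load('w5')
E
```

```text
foot [[570.4, 133.8], [613.1, 144.1]] cx 591.7 cy from end 123.1 102.16666666666666
12.425 [0.59104653 0.12486001 0.04117214] [-3.51323391 -0.15958375  5.66004277]
```

>>> move_arm --deltas '[[[0,0,0],[0,0,0],0.3],[[0,0,0],[0,0,0],-0.3],[[0,0,0],[0,0,0],-1],[[0,0,0],[0,0,0],-1],[[0,0,0],[0,0,0],-1],[[0,0,0],[0,0,0.3],-1],[[0,0,0],[0,0,0.9],-1],[[0,0,0],[0,0,1],-1]]'

```text
time: 13.42
tool_pos: [0.5947, 0.1254, 0.146]
tcp_rot: [2.22, 2.215, 0.012]
wrist_force: [1.1, 0.8, 0.3]
width: 1.001
```

```bash
python3 - <<'E'
from h import *
foot(.1246)
im,d,ci=snap('wrist','w6.png'); W=cloud(d,ci)
rect(W,.060,.07,.56,.63,.1,.15,'top')
rect(W,.050,.062,.38,.52,-.04,.11,'blockB top')
E
```

```text
foot [[570.0, 134.1], [612.3, 143.4]] cx 591.2 cy from end 122.4 95.0
top c [591.8 123.9] size [20.6 44.1] ang 90.0 z 65.6 mid [591.7 124.1  63.8] n 2286
blockB top c [446.   51.3] size [22.6 44.9] ang 80.4 z 55.7 mid [446.5  52.9  53.7] n 1795
```

>>> move_arm --deltas '[[[0,0,0],[-0.5,-0.3,0.5],-1],[[0,0,0],[-1,-0.7,0.5],-1]]'

```text
time: 13.78
tool_pos: [0.5013, 0.0625, 0.1888]
tcp_rot: [2.222, 2.221, 0.0]
wrist_force: [1.1, -1.1, 1.6]
width: 0.997
```

>>> move_arm --deltas '[[[0,0,0],[-0.45,0,0],-1],[[0,0,0],[-0.45,0,0],-1],[[0,0,0],[-0.45,0,0],-1],[[0,0,0],[-0.45,0,0],-1]]'

```text
time: 14.28
tool_pos: [0.4569, 0.0628, 0.1884]
tcp_rot: [-2.223, -2.219, 0.001]
wrist_force: [0.4, -0.1, -0.3]
width: 0.996
```

```bash
python3 - <<'E'
from h import *
s=status.read_state(); print(s['time'],s['tool_pos'],s['tcp_rot'])
im,d,ci=snap('wrist','w7.png'); W=cloud(d,ci)
rect(W,.050,.062,.38,.52,-.04,.11,'blockB top')
rect(W,.004,.016,.38,.52,0,.1,'block foot')
rect(W,.070,.085,.38,.52,.1,.2,'cap rib')
E
```

```text
14.275 [0.45690636 0.06279435 0.18844272] [-2.22320004e+00 -2.21925713e+00  5.98303300e-04]
blockB top c [445.7  51.1] size [20.7 43.9] ang 80.1 z 55.6 mid [445.9  51.4  54.1] n 1522
block foot c [448.4  66.3] size [11.8 44.1] ang 80.6 z 9.8 mid [448.2  66.4  10.2] n 762
cap rib c [454.8 142.2] size [24.  19.9] ang 70.0 z 77.5 mid [455.  142.2  77.4] n 1180
```

>>> move_arm --deltas '[[[0,0,-0.109],[-0.112,-0.117,0],-1],[[0,0,-0.109],[-0.112,-0.117,-0.4],-1],[[0,0,-0.109],[-0.112,-0.117,-0.8],-1],[[0,0,-0.109],[-0.112,-0.117,-0.8],-1],[[0,0,-0.109],[-0.112,-0.117,-0.8],-1]]'

```text
time: 14.95
tool_pos: [0.4461, 0.0511, 0.1099]
tcp_rot: [2.405, 2.021, 0.001]
wrist_force: [-0.1, -1.2, -0.2]
width: 0.997
```

>>> move_arm --deltas '[[[0,0,0],[0,0,-0.4],-1],[[0,0,0],[0,0,-0.8],-1],[[0,0,0],[0,0,-0.8],-0.5],[[0,0,0],[0,0,-0.8],0],[[0,0,0],[0,0,-0.8],0.3],[[0,0,0],[0,0,-0.8],0.6],[[0,0,0],[0,0,-0.8],1],[[0,0,0],[0,0,-0.8],1]]'

```text
time: 15.95
tool_pos: [0.4477, 0.0511, 0.0317]
tcp_rot: [2.403, 2.019, 0.007]
wrist_force: [-0.1, -0.7, 6.5]
width: 0.499
```

>>> move_arm --deltas '[[[0,0,0],[0,0,0.3],1],[[0,0,0],[0,0,0.7],1],[[0,0,0],[0,0,1],1],[[0,0,0],[0,0,1],1],[[0,0,0],[0,0,1],1]]'

```text
time: 16.58
tool_pos: [0.4441, 0.0508, 0.128]
tcp_rot: [-2.405, -2.021, 0.001]
wrist_force: [-1.2, -0.2, -2.6]
width: 0.501
```

>>> move_arm --deltas '[[[0,0,0.109],[0.4,0.1,0],1],[[0,0,0.109],[0.9,0.235,0],1],[[0,0,0.109],[0.9,0.235,0],1]]'

```text
time: 16.95
tool_pos: [0.5368, 0.075, 0.1265]
tcp_rot: [-2.222, -2.219, 0.002]
wrist_force: [0.0, 0.3, -1.7]
width: 0.505
```

>>> move_arm --deltas '[[[0,0,0],[0.55,0,0],1],[[0,0,0],[0.55,0,-0.3],1],[[0,0,0],[0.55,0,-0.68],1],[[0,0,0],[0.55,0,-0.68],1],[[0,0,0],[0.55,0,-0.68],1],[[0,0,0],[0.55,0,-0.68],1]]'

```text
time: 17.7
tool_pos: [0.5912, 0.0745, 0.0628]
tcp_rot: [2.222, 2.218, 0.004]
wrist_force: [-1.0, -0.3, -2.6]
width: 0.502
```

```bash
python3 - <<'E'
from h import *
s=status.read_state(); print(s['time'],s['tool_pos'],s['tcp_rot'])
im,d,ci=snap('wrist','w8.png'); W=cloud(d,ci)
rect(W,.006,.022,.5,.68,-.08,.22,'bed')
rect(W,.060,.07,.56,.63,.1,.15,'A top')
rect(W,.028,.052,.55,.65,.06,.105,'foot')
rect(W,.058,.070,.5,.68,.15,.22,'saddle')
E
```

```text
17.7 [0.59115195 0.07448937 0.06278301] [2.22227361 2.21772881 0.00371443]
bed c [591.5 129.8] size [139.8  80.6] ang 89.8 z 17.8 mid [591.5 132.7  15.4] n 25090
A top c [590.  125.8] size [20.4 44.4] ang 89.7 z 65.7 mid [590.  125.9  64.4] n 6448
foot c [591.9  89.3] size [12.5 44. ] ang 89.8 z 41.1 mid [591.9  89.3  42.2] n 3475
saddle c [577.5 174.4] size [24.3 11.6] ang 89.6 z 63.7 mid [577.5 174.2  62.4] n 2723
```

>>> move_arm --deltas '[[[0,0,0],[-0.005,0,-0.04],1],[[0,0,0],[-0.005,0,-0.1],1],[[0,0,0],[-0.005,0,-0.13],1],[[0,0,0],[-0.005,0,-0.16],1],[[0,0,0],[-0.005,0,-0.19],1],[[0,0,0],[-0.005,0,-0.205],1],[[0,0,0],[-0.005,0,-0.212],1],[[0,0,0],[-0.005,0,-0.212],1]]'

```text
time: 18.75
tool_pos: [0.5893, 0.0744, 0.0417]
tcp_rot: [-2.223, -2.219, 0.001]
wrist_force: [-6.6, -0.8, 11.5]
width: 0.502
```

```bash
python3 - <<'E'
from h import *
s=status.read_state(); print(s['time'],s['tool_pos'],s['wrist_force'])
foot(.0745,'w9.png')
im,d,ci=load('w9'); W=cloud(d,ci)
for x in(.575,.591,.607):
    n=(abs(W[...,0]-x)<.002)&(abs(W[...,1]-.0745)<.006)&(W[...,2]>.055)&(W[...,2]<.08)
    print(x,n.sum(),np.median(W[n][:,2]))
E
```

```text
18.75 [0.5892992  0.07436822 0.04173831] [-6.58761801 -0.81451375 11.54802621]
foot [[568.7, 83.7], [611.2, 94.4]] cx 590.0 cy from end 73.4 107.5
0.575 328 0.06586184465909957
0.591 326 0.06577370411934848
0.607 329 0.06568117791456285
```

>>> move_arm --deltas '[[[0,0,0],[0,0,0.016],1],[[0,0,0],[0.018,0,0.016],1],[[0,0,0],[0.018,0,0.016],1],[[0,0,0],[0.018,0,0.016],1],[[0,0,0],[0.018,0,0.016],0.5],[[0,0,0],[0.018,0,0.016],0],[[0,0,0],[0.018,0,0.016],-0.5],[[0,0,0],[0.018,0,0.016],-1],[[0,0,0],[0.018,0,0.016],-1],[[0,0,0],[0.018,0,0.3],-1],[[0,0,0],[0.018,0,0.8],-1],[[0,0,0],[0.018,0,1],-1],[[0,0,0],[0.018,0,1],-1],[[0,0,0],[0.018,0,1],-1]]'

```text
time: 20.55
tool_pos: [0.5899, 0.0743, 0.1378]
tcp_rot: [-2.222, -2.218, 0.003]
wrist_force: [-0.4, 0.4, -0.7]
width: 1.002
```

>>> move_arm --deltas '[[[0,0,0],[-0.1,-0.5,0.2],-1],[[0,0,0],[-0.2,-1,0.5],-1],[[0,0,0],[-0.2,-1,0.5],-1],[[0,0,0],[-0.2,-1,0.5],-1],[[0,0,0],[-0.2,-1,0.5],-1]]'

```text
time: 21.18
tool_pos: [0.5701, -0.0244, 0.1875]
tcp_rot: [-2.22, -2.218, 0.003]
wrist_force: [-0.2, -0.1, -0.2]
width: 1.001
```

```bash
python3 - <<'E'
from h import *
s=status.read_state(); print(s['time'],s['tool_pos'],s['tcp_rot'])
im,d,ci=snap('wrist','w10.png'); W=cloud(d,ci)
rect(W,.012,.022,.5,.68,-.08,.22,'bed')
rect(W,.060,.07,.56,.63,.1,.15,'A top')
rect(W,.060,.07,.56,.63,.05,.099,'B top')
rect(W,.060,.07,.56,.63,-.05,.03,'support top')
rect(W,.058,.070,.5,.68,.15,.22,'saddle')
rect(W,.050,.060,.4,.52,-.2,-.05,'rod/cheeks')
E
```

```text
21.175 [ 0.57008976 -0.02443891  0.18751774] [-2.22031217 -2.21829115  0.00323035]
bed c [591.2  43.5] size [187.5  80.3] ang 89.8 z 17.8 mid [591.1  43.   18.1] n 13870
A top c [590.1 119.8] size [ 8.7 43.5] ang 89.6 z 65.6 mid [589.9 119.6  63.9] n 1179
B top c [592.1  73.8] size [19.9 43.8] ang 90.0 z 65.7 mid [591.8  73.8  65.7] n 2203
support top c [591.1 -20.4] size [20.7 43.9] ang 89.4 z 65.6 mid [590.9 -20.3  64. ] n 1698
saddle none
rod/cheeks c [468. -71.] size [41.6 21.2] ang 87.2 z 54.7 mid [467.4 -69.5  54.2] n 741
```

View pics/w10.png

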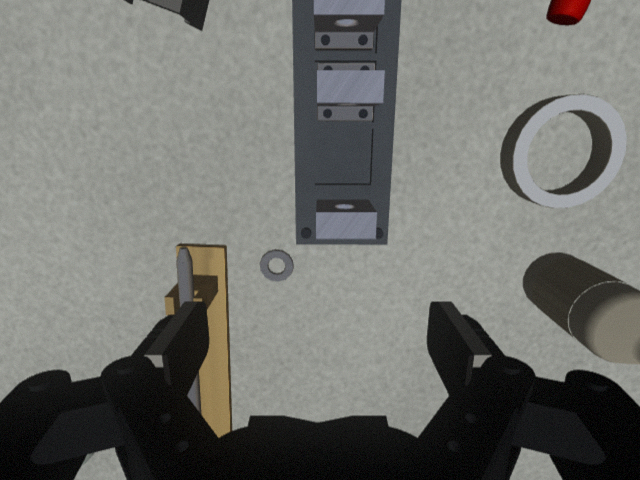

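Both blocks are seated: B at (350,85), A at (350,10). The shaft nose is in the rack at (183,255). Heading over the shaft handle.

>>> move_arm --deltas '[[[0,0,0],[-0.2,-0.5,0],-1],[[0,0,0],[-0.38,-0.92,0],-1],[[0,0,0],[-0.38,-0.92,0],-1]]'

```text
time: 21.6
tool_pos: [0.532, -0.1187, 0.1887]
tcp_rot: [-2.225, -2.216, 0.002]
wrist_force: [0.2, 0.3, -0.4]
width: 1.004
```

>>> move_arm --deltas '[[[0,0,0],[-0.2,-0.5,0],-1],[[0,0,0],[-0.38,-0.92,0],-1],[[0,0,0],[-0.38,-0.92,0],-1]]'

```text
time: 21.98
tool_pos: [0.4947, -0.2104, 0.1891]
tcp_rot: [-2.226, -2.216, 0.001]
wrist_force: [0.6, 0.1, 0.1]
width: 1.002
```

>>> move_arm --deltas '[[[0,0,0],[-0.2,-0.5,0],-1],[[0,0,0],[-0.38,-0.92,0],-1],[[0,0,0],[-0.38,-0.92,0],-1],[[0,0,0],[-0.38,-0.92,0],-1],[[0,0,0],[-0.38,-0.92,0],-1]]'

```text
time: 22.6
tool_pos: [0.458, -0.2999, 0.1894]
tcp_rot: [-2.221, -2.221, -0.001]
wrist_force: [0.2, 0.4, 0.4]
width: 0.999
```

```bash
python3 - <<'E'
from h import *
s=status.read_state(); print(s['time'],s['tool_pos'],s['tcp_rot'])
im,d,ci=snap('wrist','w11.png'); W=cloud(d,ci)
g=im.astype(float)
x,y,z=W[...,0],W[...,1],W[...,2]
hd=(g.max(2)<75)&(z>.055)&(z<.066)&(abs(x-.455)<.05)&(y<-.23)&(y>-.36)
n,l,s_,c=cv2.connectedComponentsWithStats(hd.astype(np.uint8)); i=1+np.argmax(s_[1:,4]); p=W[l==i]
r=cv2.minAreaRect((p[:,:2]*1e4).astype(np.float32)); print('handle',np.array(r[0])/10,np.array(r[1])/10,r[2],np.median(p[:,2]))
# rod: axis points along top ridge, grey (unsaturated)
sat=g.max(2)-g.min(2)
rd=(sat<25)&(z>.045)&(z<.060)&(abs(x-.458)<.02)&(y>-.265)&(y<-.05)
p=W[rd]; print('rod n',len(p))
for a in np.arange(-.26,-.05,.02):
    q=p[(p[:,1]>a)&(p[:,1]<a+.02)]
    if len(q)>20: print(round(a+.01,3),len(q),np.percentile(q[:,0],[2,50,98]).round(4),np.percentile(q[:,2],[50,95]).round(4))
E
```

```text
22.6 [ 0.45799361 -0.29993205  0.18942451] [-2.22097250e+00 -2.22105236e+00 -7.18375411e-04]
handle [ 453.6527832  -292.61655273] [50.09212952 19.8604538 ] 87.51861572265625 0.05954527382150515
rod n 2978
-0.25 440 [0.4502 0.4554 0.4612] [0.0547 0.0564]
-0.23 473 [0.4511 0.4562 0.4619] [0.0548 0.0564]
-0.21 494 [0.4519 0.4576 0.4626] [0.0548 0.0564]
-0.19 533 [0.4528 0.4583 0.4638] [0.0547 0.0564]
-0.17 573 [0.4536 0.459  0.4644] [0.0548 0.0564]
-0.15 362 [0.4537 0.4597 0.465 ] [0.0548 0.0565]
```

View pics/w11.png

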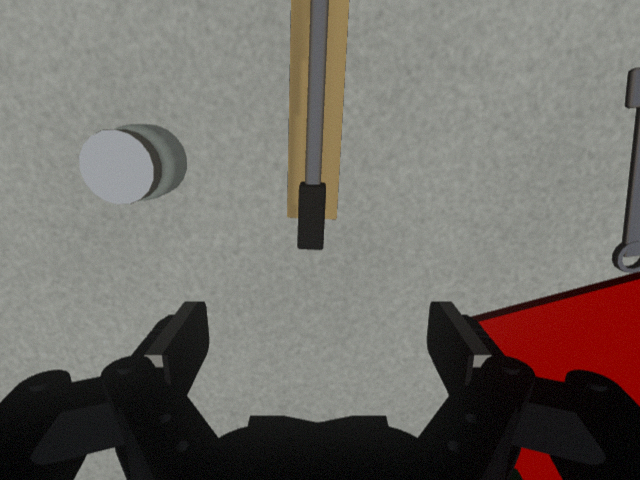

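Shaft handle is at (311,215), centre (453.7, -292.6), yaw -2.5°, axis height 50 mm as specified. Grasping.

>>> move_arm --deltas '[[[0,0,-0.028],[-0.043,0.073,-0.4],-1],[[0,0,-0.028],[-0.043,0.073,-0.8],-1],[[0,0,-0.028],[-0.043,0.073,-0.8],-1],[[0,0,-0.028],[-0.043,0.073,-0.8],-1]]' --grip_force 100

```text
time: 23.15
tool_pos: [0.4539, -0.2944, 0.1109]
tcp_rot: [2.27, 2.17, 0.001]
wrist_force: [-0.3, -0.1, -0.1]
width: 1.0
```

>>> move_arm --deltas '[[[0,0,0],[0,0,-0.4],-1],[[0,0,0],[0,0,-0.78],-1],[[0,0,0],[0,0,-0.78],-0.5],[[0,0,0],[0,0,-0.78],0],[[0,0,0],[0,0,-0.78],0.3],[[0,0,0],[0,0,-0.78],0.5],[[0,0,0],[0,0,-0.78],0.7],[[0,0,0],[0,0,-0.78],1],[[0,0,0],[0,0,-0.78],1],[[0,0,0],[0,0,-0.78],1]]'

```text
time: 24.4
tool_pos: [0.454, -0.2951, 0.0336]
tcp_rot: [2.27, 2.168, 0.001]
wrist_force: [-0.3, -0.0, 6.8]
width: 0.215
```

>>> move_arm --deltas '[[[0,0,0],[0,0,0.15],1],[[0,0,0],[0,0,0.4],1],[[0,0,0],[0,0,0.7],1],[[0,0,0],[0,0,0.7],1]]'

```text
time: 24.9
tool_pos: [0.455, -0.2958, 0.1051]
tcp_rot: [2.267, 2.165, 0.002]
wrist_force: [0.0, -0.0, -1.2]
width: 0.217
```

>>> move_arm --deltas '[[[0,0,0.013],[0.4,0,0],1],[[0,0,0.026],[0.8,-0.06,0],1],[[0,0,0.026],[0.9,-0.06,0],1],[[0,0,0.026],[0.9,-0.06,0],1]]'

```text
time: 25.4
tool_pos: [0.5423, -0.2997, 0.1003]
tcp_rot: [-2.225, -2.215, 0.001]
wrist_force: [-1.1, 0.8, -2.0]
width: 0.212
```

>>> move_arm --deltas '[[[0,0,0],[0.3,0,0],1],[[0,0,0],[0.47,0,0],1],[[0,0,0],[0.47,0,0],1],[[0,0,0],[0.47,0,0],1],[[0,0,0],[0.47,0,0],1]]'

```text
time: 26.02
tool_pos: [0.5889, -0.3002, 0.1015]
tcp_rot: [-2.227, -2.215, 0.001]
wrist_force: [-0.2, 0.1, -0.8]
width: 0.214
```

```bash
cat >> h.py <<'E'
def rod(cam,zc,fn,xlo=.56,xhi=.62,ylo=-.28,yhi=-.03,tol=.02):
    im,d,ci=snap(cam,fn); W=cloud(d,ci); x,y,z=W[...,0],W[...,1],W[...,2]
    m=(abs(z-zc)<tol)&(x>xlo)&(x<xhi)&(y>ylo)&(y<yhi)
    p=W[m]; 
    if len(p)<20: print('rod n',len(p)); return
    print(cam,'n',len(p),'ymax',np.percentile(p[:,1],99.5).round(4))
    R=[]
    for a in np.arange(ylo,yhi,.015):
        q=p[(p[:,1]>a)&(p[:,1]<a+.015)]
        if len(q)>=12:
            e=np.percentile(q[:,0],[3,97]); R.append((q[:,1].mean(),e.mean(),np.percentile(q[:,2],70))); print(np.round(R[-1],4),(e[1]-e[0]).round(4),len(q))
    R=np.array(R); print('dx/dy deg',np.degrees(np.polyfit(R[:,0],R[:,1],1)[0]).round(2),'dz/dy deg',np.degrees(np.polyfit(R[:,0],R[:,2],1)[0]).round(2))
E
python3 - <<'E'
from h import *
s=status.read_state(); print(s['time'],s['tool_pos'],s['tcp_rot'],s['width'])
rod('top',.125,'t12.png'); rod('wrist',.125,'w12.png')
im,d,ci=load('t12'); W=cloud(d,ci)
rect(W,.058,.075,.56,.63,-.05,.03,'support top')
rect(W,.012,.022,.5,.68,-.08,.22,'bed')
E
```

```text
26.025 [ 0.58887035 -0.30023302  0.10151973] [-2.22697668e+00 -2.21468400e+00  6.93803279e-04] 0.2137807488780804
top n 606 ymax -0.0506
[-0.274   0.5887  0.1271] 0.0187 62
[-0.2575  0.5887  0.1239] 0.01 35
[-0.2422  0.5887  0.1244] 0.0093 34
[-0.227   0.5884  0.1241] 0.0107 37
[-0.2124  0.5886  0.1237] 0.011 43
[-0.1975  0.5889  0.1235] 0.0111 40
[-0.1826  0.5891  0.1243] 0.011 42
[-0.1679  0.5892  0.1227] 0.0116 41
[-0.1527  0.5884  0.1244] 0.0092 38
[-0.1375  0.5886  0.1235] 0.0093 32
[-0.1226  0.589   0.1241] 0.0093 36
[-0.1075  0.5889  0.1238] 0.009 34
[-0.0924  0.5886  0.1236] 0.0106 38
[-0.0778  0.5886  0.1244] 0.0108 41
[-0.0629  0.5887  0.1243] 0.0111 41
[-0.0522  0.5892  0.123 ] 0.0072 12
dx/dy deg 0.05 dz/dy deg -0.32
wrist n 11426 ymax -0.1923
[-0.2735  0.5899  0.1272] 0.0181 2360
[-0.2574  0.5899  0.1233] 0.0111 1514
[-0.2423  0.5899  0.1233] 0.0109 1646
[-0.2273  0.59    0.1233] 0.0111 1856
[-0.2124  0.59    0.1233] 0.011 2050
[-0.1984  0.5901  0.1233] 0.0111 2000
dx/dy deg 0.14 dz/dy deg -2.2
support top c [590.1 -21.4] size [20.5 44. ] ang 89.3 z 65.9 mid [590.2 -21.   66.1] n 183
bed c [590.5  73.6] size [249.6  80.9] ang 89.6 z 18.0 mid [590.2  74.1  17.1] n 2094
```

The shaft is held level and straight; tip is at y = -0.050, about 20 mm before the entry. Shifting +1.3 mm in x and lowering to 46 mm axis height.

>>> move_arm --deltas '[[[0,0,0],[0.013,0,-0.3],1],[[0,0,0],[0.013,0,-0.6],1],[[0,0,0],[0.013,0,-0.718],1],[[0,0,0],[0.013,0,-0.718],1],[[0,0,0],[0.013,0,-0.718],1],[[0,0,0],[0.013,0,-0.718],1]]'

```text
time: 26.88
tool_pos: [0.5923, -0.3009, 0.0316]
tcp_rot: [2.225, 2.214, 0.001]
wrist_force: [0.1, -0.9, -1.0]
width: 0.214
```

```bash
python3 - <<'E'
from h import *
s=status.read_state(); print(s['time'],s['tool_pos'],s['tcp_rot'],s['wrist_force'])
rod('top',.050,'t13.png',yhi=-.035,tol=.01); rod('wrist',.050,'w13.png',yhi=-.035,tol=.01)
im,d,ci=load('t13'); W=cloud(d,ci)
rect(W,.058,.075,.56,.63,-.05,.03,'support top')
E
```

```text
26.875 [ 0.59232785 -0.3009182   0.03156998] [2.22531077e+00 2.21376892e+00 1.24526580e-03] [ 0.0915262  -0.88229203 -0.97351756]
top n 535 ymax -0.0514
[-0.2737  0.5922  0.0563] 0.0191 52
[-0.2575  0.5917  0.0546] 0.0091 33
[-0.2424  0.5923  0.0539] 0.0096 34
[-0.2272  0.5925  0.0543] 0.0101 32
[-0.2125  0.5925  0.0545] 0.01 32
[-0.1973  0.5927  0.0544] 0.0102 34
[-0.182   0.5922  0.0546] 0.0115 35
[-0.1672  0.5923  0.0541] 0.0117 41
[-0.1523  0.5925  0.0527] 0.0111 37
[-0.1371  0.5916  0.0547] 0.0098 32
[-0.1222  0.5918  0.0541] 0.0091 33
[-0.1075  0.592   0.0541] 0.0094 32
[-0.093   0.5924  0.0536] 0.0099 32
[-0.0778  0.5924  0.0541] 0.0097 34
[-0.0627  0.5925  0.0547] 0.0096 32
dx/dy deg 0.01 dz/dy deg -0.27
wrist n 11351 ymax -0.1928
[-0.2736  0.593   0.0569] 0.0181 2335
[-0.2574  0.593   0.0531] 0.0111 1509
[-0.2424  0.593   0.053 ] 0.0109 1660
[-0.2273  0.5931  0.053 ] 0.0111 1860
[-0.2123  0.5931  0.053 ] 0.011 2072
[-0.1986  0.5931  0.0529] 0.0111 1915
dx/dy deg 0.11 dz/dy deg -2.27
support top c [590.3 -21.1] size [44.5 20.3] ang 0.7 z 65.6 mid [590.3 -21.2  65.8] n 183
```

>>> move_arm --deltas '[[[0,0,0],[-0.019,0,-0.014],1],[[0,0,0],[-0.019,0,-0.014],1],[[0,0,0],[-0.019,0,-0.014],1],[[0,0,0],[-0.019,0,-0.014],1]]'

```text
time: 27.48
tool_pos: [0.5893, -0.3003, 0.0285]
tcp_rot: [-2.227, -2.216, 0.0]
wrist_force: [-0.3, -0.5, -1.9]
width: 0.216
```

>>> move_arm --deltas '[[[0,0,0],[0,0,0],1],[[0,0,0],[0,0,0],1]]'

```text
time: 27.72
tool_pos: [0.5893, -0.3003, 0.0284]
tcp_rot: [-2.227, -2.216, 0.0]
wrist_force: [-0.9, -0.3, -2.2]
width: 0.214
```

>>> move_arm --deltas '[[[0,0,0],[0,0,0],1],[[0,0,0],[0,0,0],1]]'

```text
time: 27.98
tool_pos: [0.5893, -0.3003, 0.0285]
tcp_rot: [2.227, 2.216, -0.0]
wrist_force: [0.0, -0.2, -2.2]
width: 0.212
```

```bash
python3 - <<'E'
from h import *
s=status.read_state(); print(s['time'],s['tool_pos'],s['tcp_rot'],s['joint_vel'])
rod('wrist',.050,'w14.png',yhi=-.035,tol=.01)
E
```

```text
27.975 [ 0.58929011 -0.30030881  0.02848136] [ 2.22720359e+00  2.21564906e+00 -1.79604801e-05] [ 1.46326102e-03 -7.37167685e-04 -4.52832862e-05 -1.95561043e-03
  5.07040197e-04 -9.24798485e-04]
wrist n 11381 ymax -0.1923
[-0.2735  0.5902  0.0541] 0.018 2327
[-0.2574  0.5902  0.0502] 0.0111 1497
[-0.2423  0.5902  0.0502] 0.0109 1655
[-0.2273  0.5902  0.0502] 0.0111 1847
[-0.2124  0.5902  0.0502] 0.011 2058
[-0.1984  0.5903  0.0501] 0.0111 1997
dx/dy deg 0.07 dz/dy deg -2.21
```

>>> move_arm --deltas '[[[0,0,0],[0.008,0,0.012],1],[[0,0,0],[0.008,0,0.012],1],[[0,0,0],[0.008,0,0.012],1]]'

```text
time: 28.4
tool_pos: [0.5901, -0.3003, 0.0297]
tcp_rot: [2.227, 2.216, 0.0]
wrist_force: [-0.3, -0.0, -1.6]
width: 0.215
```

>>> move_arm --deltas '[[[0,0,0],[0,0.1,0],1],[[0,0,0],[0,0.2,0],1],[[0,0,0],[0,0.3,0],1],[[0,0,0],[0,0.4,0],1],[[0,0,0],[0,0.5,0],1],[[0,0,0],[0,0.6,0],1],[[0,0,0],[0,0.6,0],1]]'

```text
time: 29.28
tool_pos: [0.59, -0.2393, 0.0296]
tcp_rot: [-2.226, -2.217, 0.0]
wrist_force: [0.4, -0.6, -2.8]
width: 0.211
```

```bash
python3 - <<'E'
from h import *
s=status.read_state(); print(s['time'],s['tool_pos'],s['tcp_rot'],s['wrist_force'],s['torque'])
rod('wrist',.050,'w15.png',ylo=-.205,yhi=-.035,tol=.01)
im,d,ci=load('w15'); W=cloud(d,ci)
E
```

```text
29.275 [ 0.59000815 -0.23934951  0.02963545] [-2.22578261e+00 -2.21662804e+00  1.26576521e-04] [ 0.42774081 -0.55420251 -2.79266359] [-0.14746852 -0.00954701  0.03985369]
wrist n 9142 ymax -0.1313
[-0.1974  0.5909  0.0513] 0.0111 1498
[-0.1824  0.5908  0.0513] 0.0109 1644
[-0.1673  0.5909  0.0513] 0.0111 1835
[-0.1523  0.5909  0.0513] 0.011 2047
[-0.1379  0.5909  0.0513] 0.0111 2117
dx/dy deg 0.05 dz/dy deg -0.05
```

>>> move_arm --deltas '[[[0,0,0],[0,0.12,0],1],[[0,0,0],[0,0.24,0],1],[[0,0,0],[0,0.36,0],1],[[0,0,0],[0,0.48,0],1],[[0,0,0],[0,0.6,0],1],[[0,0,0],[0,0.7,0],1],[[0,0,0],[0,0.8,0],1],[[0,0,0],[0,0.9,0],1],[[0,0,0],[0,0.9,0],1]]'

```text
time: 30.45
tool_pos: [0.59, -0.1495, 0.0296]
tcp_rot: [-2.226, -2.217, 0.0]
wrist_force: [-0.3, 0.4, -2.6]
width: 0.218
```

```bash
python3 - <<'E'
from h import *
s=status.read_state(); print(s['time'],s['tool_pos'],s['tcp_rot'],s['wrist_force'],s['torque'])
im,d,ci=snap('wrist','w16.png'); W=cloud(d,ci)
rect(W,.060,.07,.56,.63,.05,.099,'B top'); rect(W,.060,.07,.56,.63,.1,.15,'A top')
im,d,ci=snap('top','t16.png'); W=cloud(d,ci)
rect(W,.060,.07,.56,.63,.05,.099,'B top'); rect(W,.060,.07,.56,.63,.1,.15,'A top'); rect(W,.058,.075,.56,.63,-.05,.03,'support top')
m=(W[...,2]>.04)&(W[...,2]<.058)&(abs(W[...,0]-.591)<.01)&(W[...,1]>.085)&(W[...,1]<.115); print(m.sum(), W[m].mean(0) if m.any() else '')
E
```

```text
30.45 [ 0.58999694 -0.1495046   0.02962247] [-2.22589708e+00 -2.21663548e+00  1.85959175e-04] [-0.31421768  0.42209732 -2.60116989] [-0.08695165 -0.05684632  0.04007595]
B top none
A top none
B top c [590.4  72.8] size [44.3 19.4] ang 2.1 z 66.0 mid [590.8  72.9  65.3] n 145
A top c [588.5 124.4] size [18.2 43.9] ang 89.2 z 66.0 mid [588.5 124.5  65. ] n 150
support top c [590.4 -20.2] size [45.1 21.5] ang 2.2 z 65.7 mid [590.4 -20.9  66.2] n 183
32 [0.58942903 0.09156265 0.05020499]
```

>>> move_arm --deltas '[[[0,0,0],[0,0.1,0],1],[[0,0,0],[0,0.2,0],1],[[0,0,0],[0,0.3,0],1],[[0,0,0],[0,0.4,0],1],[[0,0,0],[0,0.5,0],1],[[0,0,0],[0,0.6,0],1],[[0,0,0],[0,0.7,0],1],[[0,0,0],[0,0.8,0],1],[[0,0,0],[0,0.88,0],1],[[0,0,0],[0,0.88,0],1]]'

```text
time: 31.8
tool_pos: [0.5901, -0.0616, 0.0297]
tcp_rot: [-2.226, -2.217, 0.0]
wrist_force: [0.3, 1.4, -2.0]
width: 0.218
```

>>> move_arm --deltas '[[[0,0,0],[0,0.02,0],1],[[0,0,0],[0,0.04,0],1],[[0,0,0],[0,0.05,0],1],[[0,0,0],[0,0.06,0],1],[[0,0,0],[0,0.06,0],1]]'

```text
time: 32.42
tool_pos: [0.5901, -0.0578, 0.0297]
tcp_rot: [2.226, 2.215, -0.002]
wrist_force: [-0.4, -5.4, -2.4]
width: 0.21
```

>>> move_arm --deltas '[[[0,0,0],[0,0.015,0],1],[[0,0,0],[0,0.025,0],1],[[0,0,0],[0,0.025,0],1]]'

```text
time: 32.8
tool_pos: [0.5902, -0.0577, 0.0298]
tcp_rot: [2.223, 2.214, -0.006]
wrist_force: [-1.2, -14.4, -2.4]
width: 0.217
```

```bash
python3 - <<'E'
from h import *
s=status.read_state(); print(s['time'],s['tool_pos'],s['tcp_rot'],s['wrist_force'],s['torque'])
im,d,ci=snap('wrist','w17.png'); W=cloud(d,ci)
im,d,ci=snap('top','t17.png'); W=cloud(d,ci)
for a in np.arange(.145,.215,.005):
    m=(W[...,2]>.03)&(W[...,2]<.058)&(abs(W[...,0]-.590)<.009)&(abs(W[...,1]-a)<.003)
    if m.sum(): print(a.round(3),m.sum(),W[m].mean(0).round(4),np.percentile(W[m][:,2],80).round(4))
E
```

```text
32.8 [ 0.5901546  -0.05772849  0.02981594] [ 2.22288505  2.21404453 -0.00590596] [ -1.16309934 -14.41612608  -2.42366711] [-2.32439492  0.1650142  -0.01298877]
0.145 14 [0.5894 0.1453 0.0504] 0.0527
0.15 15 [0.5895 0.1499 0.0496] 0.0519
0.155 15 [0.5896 0.1544 0.05  ] 0.0512
0.16 13 [0.5893 0.1606 0.0475] 0.0515
0.165 14 [0.5921 0.1647 0.0498] 0.0523
0.17 18 [0.5913 0.1704 0.0487] 0.0517
0.175 18 [0.5914 0.175  0.0483] 0.0519
0.18 18 [0.5916 0.1798 0.0468] 0.051
0.185 12 [0.5899 0.1845 0.048 ] 0.052
0.19 8 [0.5893 0.1895 0.0477] 0.05
0.195 2 [0.5892 0.1935 0.0491] 0.0503
```

View pics/w17.png

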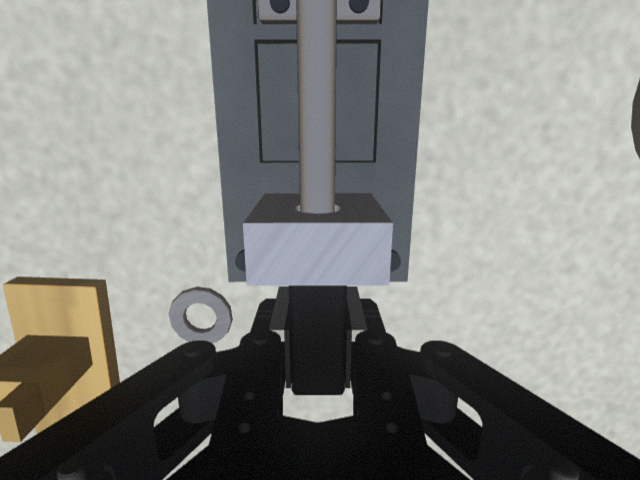

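Shoulder is home: handle face (318,287) is against the support, with 14 N reaction and tip at y ≈ 0.1945. Relaxing the push, setting it down and releasing.

>>> move_arm --deltas '[[[0,0,0],[0,-0.03,0],1],[[0,0,0],[0,-0.03,-0.015],1],[[0,0,0],[0,-0.03,-0.018],1],[[0,0,0],[0,-0.03,-0.018],0.6],[[0,0,0],[0,-0.03,-0.018],0.3],[[0,0,0],[0,-0.03,-0.018],-0.2],[[0,0,0],[0,-0.03,-0.018],-1],[[0,0,0],[0,-0.03,-0.018],-1],[[0,0,0],[0,-0.03,-0.018],-1],[[0,0,0],[0,-0.03,0.3],-1],[[0,0,0],[0,-0.03,0.9],-1],[[0,0,0],[0,-0.03,1],-1],[[0,0,0],[0,-0.03,1],-1],[[0,0,0],[0,-0.03,1],-1]]'

```text
time: 34.65
tool_pos: [0.5886, -0.0566, 0.1277]
tcp_rot: [-2.225, -2.214, 0.003]
wrist_force: [-1.2, -0.5, -0.5]
width: 1.002
```

```bash
python3 - <<'E'
from h import *
s=status.read_state(); print(s['time'],s['tool_pos'],s['tcp_rot'])
im,d,ci=snap('wrist','w18.png'); W=cloud(d,ci)
rect(W,.046,.0592,.56,.63,-.1,-.03,'handle'); rect(W,.060,.07,.56,.63,-.05,.03,'support')
rod('wrist',.046,'w18b.png',ylo=-.005,yhi=.055,tol=.012)
E
```

```text
34.65 [ 0.58859506 -0.0565875   0.12773738] [-2.22533463 -2.21375967  0.00312601]
handle c [591. -57.] size [20. 47.] ang 0.0 z 53.5 mid [591.1 -56.7  53.3] n 2306
support c [591.  -20.6] size [20.5 44.1] ang 89.6 z 65.7 mid [591.  -20.5  64. ] n 2971
wrist n 2403 ymax 0.0548
[0.0025 0.5912 0.0494] 0.0117 552
[0.0175 0.5913 0.0493] 0.0114 584
[0.0327 0.5913 0.0494] 0.0112 610
[0.0476 0.5911 0.0495] 0.0115 657
dx/dy deg -0.17 dz/dy deg 0.14
```

Shaft rests in the bores: axis 44 mm, handle end at -80.5 mm, so the shoulder is on the support face. Now the cap.

>>> move_arm --deltas '[[[0,0,0],[-0.3,0.4,0.4],-1],[[0,0,0],[-0.65,0.9,0.7],-1],[[0,0,0],[-0.7,1,0.7],-1],[[0,0,0],[-0.7,1,0.7],-1]]'

```text
time: 35.25
tool_pos: [0.5194, 0.0438, 0.1988]
tcp_rot: [-2.225, -2.218, 0.001]
wrist_force: [-0.3, -0.0, -0.9]
width: 0.999
```

>>> move_arm --deltas '[[[0,0,-0.1],[-0.3,0.4,0],-1],[[0,0,-0.21],[-0.64,0.9,0],-1],[[0,0,-0.21],[-0.64,0.98,0],-1],[[0,0,-0.21],[-0.64,0.98,0],-1],[[0,0,-0.21],[-0.64,0.98,0],-1],[[0,0,-0.21],[-0.64,0.98,0],-1]]'

```text
time: 36.0
tool_pos: [0.4568, 0.1401, 0.1994]
tcp_rot: [2.562, 1.818, -0.001]
wrist_force: [0.2, 1.0, 0.1]
width: 0.997
```

```bash
python3 - <<'E'
from h import *
s=status.read_state(); print(s['time'],s['tool_pos'],s['tcp_rot'])
im,d,ci=snap('wrist','w19.png'); W=cloud(d,ci)
rect(W,.070,.085,.38,.52,.1,.2,'cap rib')
rect(W,.035,.085,.38,.52,.1,.2,'cap all')
m=(W[...,2]>.046)&(W[...,2]<.054)&(abs(W[...,0]-.455)<.05)&(abs(W[...,1]-.142)<.05)
r=cv2.minAreaRect((W[m][:,:2]*1e4).astype(np.float32)); print(np.array(r[0])/10,np.array(r[1])/10,r[2])
E
```

```text
36.0 [0.45679984 0.14013453 0.19943902] [ 2.56171613e+00  1.81824593e+00 -8.18848714e-04]
cap rib c [454.9 142.4] size [24.4 19.8] ang 71.0 z 77.5 mid [455.2 142.8  75.1] n 897
cap all c [454.9 142.3] size [24.5 59. ] ang 70.8 z 50.4 mid [455.3 143.1  61.3] n 2541
[454.8887207  142.28656006] [24.5036026  59.00385132] 70.59883880615234
```

View pics/w19.png

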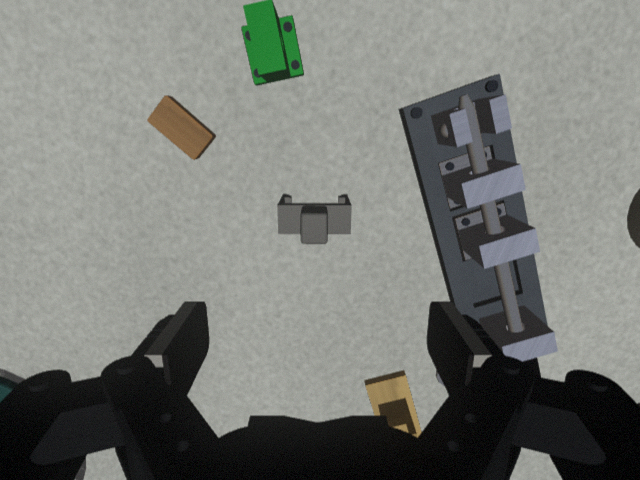

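Cap is upright at (314,215), tool yaw already matches its -19.3°. Shaft passes all bores and lies in the saddle slot (470,130). Grasping the rib.

>>> move_arm --deltas '[[[0,0,0],[-0.019,0.023,-0.4],-1],[[0,0,0],[-0.019,0.023,-0.8],-1],[[0,0,0],[-0.019,0.023,-0.95],-1],[[0,0,0],[-0.019,0.023,-0.95],-1],[[0,0,0],[-0.019,0.023,-0.95],-1]]' --grip_force 60

```text
time: 36.67
tool_pos: [0.4557, 0.1437, 0.1063]
tcp_rot: [2.56, 1.819, 0.004]
wrist_force: [-0.3, -0.0, 0.1]
width: 1.001
```

>>> move_arm --deltas '[[[0,0,0],[0,0,-0.25],-1],[[0,0,0],[0,0,-0.49],-1],[[0,0,0],[0,0,-0.49],-1],[[0,0,0],[0,0,-0.49],-1]]'

```text
time: 37.17
tool_pos: [0.4556, 0.1439, 0.0574]
tcp_rot: [2.56, 1.819, 0.004]
wrist_force: [0.7, -0.2, 0.2]
width: 0.999
```

>>> move_arm --deltas '[[[0,0,0],[-0.005,-0.014,-0.02],-1],[[0,0,0],[-0.005,-0.014,-0.02],-0.5],[[0,0,0],[-0.005,-0.014,-0.02],0],[[0,0,0],[-0.005,-0.014,-0.02],0.3],[[0,0,0],[-0.005,-0.014,-0.02],0.5],[[0,0,0],[-0.005,-0.014,-0.02],0.7],[[0,0,0],[-0.005,-0.014,-0.02],1],[[0,0,0],[-0.005,-0.014,-0.02],1],[[0,0,0],[-0.005,-0.014,-0.02],1]]'

```text
time: 38.3
tool_pos: [0.4539, 0.1422, 0.0538]
tcp_rot: [2.561, 1.82, 0.001]
wrist_force: [-0.4, 1.1, 2.0]
width: 0.221
```

>>> move_arm --deltas '[[[0,0,0],[0,0,0.2],1],[[0,0,0],[0,0,0.5],1],[[0,0,0],[0,0,0.8],1],[[0,0,0],[0,0,0.8],1],[[0,0,0],[0,0,0.8],1]]'

```text
time: 38.92
tool_pos: [0.4528, 0.1419, 0.1326]
tcp_rot: [-2.56, -1.82, 0.002]
wrist_force: [-0.0, -0.3, -0.7]
width: 0.222
```

>>> move_arm --deltas '[[[0,0,0.1],[0.3,0.1,0.1],1],[[0,0,0.2],[0.6,0.2,0.2],1],[[0,0,0.213],[0.8,0.325,0.2],1],[[0,0,0.213],[0.8,0.325,0.2],1]]'

```text
time: 39.42
tool_pos: [0.5336, 0.1748, 0.1517]
tcp_rot: [-2.221, -2.22, 0.004]
wrist_force: [-0.1, -0.1, -0.2]
width: 0.222
```

>>> move_arm --deltas '[[[0,0,0],[0.3,0,0],1],[[0,0,0],[0.587,0,0],1],[[0,0,0],[0.587,0,0],1],[[0,0,0],[0.587,0,0],1],[[0,0,0],[0.587,0,0],1]]'

```text
time: 40.05
tool_pos: [0.5908, 0.1744, 0.153]
tcp_rot: [-2.221, -2.22, 0.003]
wrist_force: [0.0, 0.2, -0.3]
width: 0.224
```

```bash
python3 - <<'E'
from h import *
s=status.read_state(); print(s['time'],s['tool_pos'],s['tcp_rot'])
im,d,ci=snap('wrist','w20.png'); W=cloud(d,ci); z0=s['tool_pos'][2]-.0538
x0,y0=s['tool_pos'][:2]
m=(abs(W[...,2]-(z0+.05))<.004)&(abs(W[...,0]-x0)<.035)&(abs(W[...,1]-y0)<.02)
p=W[m]; print('bar',m.sum(),np.percentile(p[:,0],[.5,99.5]),np.percentile(p[:,1],[.5,99.5]))
r=cv2.minAreaRect((p[:,:2]*1e4).astype(np.float32)); print(np.array(r[0])/10,np.array(r[1])/10,r[2],np.median(p[:,2]))
rect(W,z0+.07,z0+.085,.5,.68,.15,.2,'rib')
rect(W,.012,.022,.5,.68,.1,.22,'bed')
E
```

```text
40.05 [0.5907823  0.17440232 0.15302614] [-2.22108231 -2.22037765  0.00252222]
bar 2386 [0.56217161 0.62101155] [0.16666953 0.18709402]
[591.60043945 176.07438965] [22.68364868 59.23417969] 89.84151458740234 0.14868935877117162
rib c [591.8 174.8] size [46.2 25.1] ang 0.9 z 176.7 mid [591.7 175.3 176.6] n 5073
bed c [591.4 168.1] size [63.4 80.1] ang 89.7 z 17.8 mid [591.5 169.   18. ] n 4052
```

View pics/w20.png

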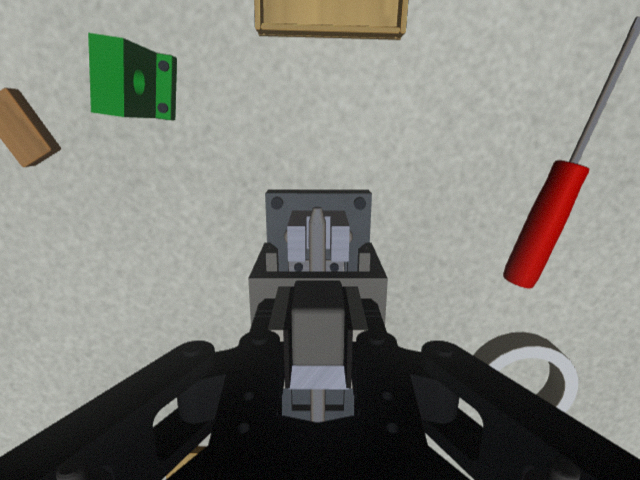

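Cap is centred over the saddle (317,240), within about 0.7 mm. Lowering to just above the balls.

>>> move_arm --deltas '[[[0,0,0],[0,-0.006,-0.2],1],[[0,0,0],[0,-0.006,-0.35],1],[[0,0,0],[0,-0.006,-0.45],1],[[0,0,0],[0,-0.006,-0.5],1],[[0,0,0],[0,-0.006,-0.5],1],[[0,0,0],[0,-0.006,-0.5],1]]'

```text
time: 40.85
tool_pos: [0.5919, 0.174, 0.1037]
tcp_rot: [-2.221, -2.22, 0.001]
wrist_force: [-1.3, 0.6, -0.5]
width: 0.223
```

```bash
python3 - <<'E'
from h import *
s=status.read_state(); print(s['time'],s['tool_pos'],s['tcp_rot'],s['wrist_force'])
im,d,ci=snap('wrist','w21.png'); W=cloud(d,ci); z0=s['tool_pos'][2]-.0541
x0,y0=s['tool_pos'][:2]
m=(abs(W[...,2]-(z0+.05))<.004)&(abs(W[...,0]-x0)<.035)&(abs(W[...,1]-y0)<.02)
p=W[m]; print('bar',m.sum(),np.percentile(p[:,0],[.5,99.5]),np.percentile(p[:,1],[.5,99.5]),np.median(p[:,2]))
E
```

```text
40.85 [0.59192461 0.17400854 0.10370424] [-2.22145867e+00 -2.22036604e+00  1.44690772e-03] [-1.26017538  0.5639317  -0.52649612]
bar 2408 [0.56335427 0.62220555] [0.16612546 0.18669352] 0.09933920347472264
```

>>> move_arm --deltas '[[[0,0,0],[-0.009,0,0],1],[[0,0,0],[-0.009,0,-0.03],1],[[0,0,0],[-0.009,0,-0.06],1],[[0,0,0],[-0.009,0,-0.08],1],[[0,0,0],[-0.009,0,-0.08],1]]'

```text
time: 41.52
tool_pos: [0.5914, 0.1741, 0.0955]
tcp_rot: [-2.222, -2.221, 0.0]
wrist_force: [-0.5, 0.7, 0.4]
width: 0.223
```

>>> move_arm --deltas '[[[0,0,0],[-0.006,0,-0.01],1],[[0,0,0],[-0.006,0,-0.02],1],[[0,0,0],[-0.006,0,-0.03],1],[[0,0,0],[-0.006,0,-0.04],1],[[0,0,0],[-0.006,0,-0.04],1]]'

```text
time: 42.15
tool_pos: [0.5916, 0.1742, 0.0924]
tcp_rot: [2.221, 2.22, 0.002]
wrist_force: [-1.4, -0.4, 5.4]
width: 0.224
```

>>> move_arm --deltas '[[[0,0,0],[0,0,-0.01],1],[[0,0,0],[0,0,-0.02],1],[[0,0,0],[0,0,-0.03],1],[[0,0,0],[0,0,-0.04],1],[[0,0,0],[0,0,-0.04],1]]'

```text
time: 42.78
tool_pos: [0.5907, 0.174, 0.0871]
tcp_rot: [-2.222, -2.221, 0.001]
wrist_force: [0.1, 0.1, 1.2]
width: 0.222
```

>>> move_arm --deltas '[[[0,0,0],[0,0,-0.01],1],[[0,0,0],[0,0,-0.025],1],[[0,0,0],[0,0,-0.04],1],[[0,0,0],[0,0,-0.055],1],[[0,0,0],[0,0,-0.07],1],[[0,0,0],[0,0,-0.07],1]]'

```text
time: 43.52
tool_pos: [0.5902, 0.1739, 0.0796]
tcp_rot: [-2.221, -2.22, 0.002]
wrist_force: [0.8, -0.0, -4.5]
width: 0.222
```

>>> move_arm --deltas '[[[0,0,0],[0,0,-0.01],1],[[0,0,0],[0,0,-0.02],1],[[0,0,0],[0,0,-0.026],1],[[0,0,0],[0,0,-0.026],1]]'

```text
time: 44.02
tool_pos: [0.5908, 0.1739, 0.078]
tcp_rot: [-2.222, -2.221, 0.0]
wrist_force: [0.1, -0.1, -3.0]
width: 0.219
```

>>> move_arm --deltas '[[[0,0,0],[0,0,-0.01],1],[[0,0,0],[0,0,-0.016],1],[[0,0,0],[0,0,-0.016],1]]'

```text
time: 44.4
tool_pos: [0.591, 0.1741, 0.0766]
tcp_rot: [2.222, 2.221, 0.0]
wrist_force: [-0.0, 0.2, -0.7]
width: 0.221
```

```bash
python3 - <<'E'
from h import *
s=status.read_state(); print(s['time'],s['tool_pos'],s['wrist_force'])
im,d,ci=snap('wrist','w22.png'); W=cloud(d,ci)
x0,y0=s['tool_pos'][:2]
m=(abs(W[...,2]-.072)<.007)&(abs(W[...,0]-x0)<.035)&(abs(W[...,1]-y0-.002)<.014)
p=W[m]; print('bar',m.sum(),np.percentile(p[:,0],[.5,99.5]),np.percentile(p[:,1],[.5,99.5]),np.median(p[:,2]))
E
```

```text
44.4 [0.59096081 0.17406607 0.07662217] [-0.03779707  0.15463226 -0.72069509]
bar 2945 [0.56241122 0.621144  ] [0.16638949 0.18674289] 0.07220670077425476
```

>>> move_arm --deltas '[[[0,0,0],[0,0,-0.008],1],[[0,0,0],[0,0,-0.014],1],[[0,0,0],[0,0,-0.014],1]]'

```text
time: 44.82
tool_pos: [0.5911, 0.1741, 0.0759]
tcp_rot: [2.222, 2.221, 0.001]
wrist_force: [-2.7, -0.7, 5.0]
width: 0.222
```

Bar has landed (TCP stopped at 75.9 mm with 5 N reaction). Relaxing, releasing, and retreating.

>>> move_arm --deltas '[[[0,0,0],[0,0,0.008],1],[[0,0,0],[0,0,0.008],0.5],[[0,0,0],[0,0,0.008],0],[[0,0,0],[0,0,0.008],-0.5],[[0,0,0],[0,0,0.008],-1],[[0,0,0],[0,0,0.008],-1],[[0,0,0],[0,0,0.008],-1],[[0,0,0],[0,0,0.4],-1],[[0,0,0],[0,0,0.9],-1],[[0,0,0],[0,0,1],-1],[[0,0,0],[0,0,1],-1],[[0,0,0],[0,0,1],-1],[[0,0,0],[0,0,1],-1]]'

```text
time: 46.45
tool_pos: [0.5896, 0.1737, 0.1729]
tcp_rot: [-2.221, -2.22, 0.005]
wrist_force: [-0.2, -0.0, 0.8]
width: 1.002
```

>>> move_arm --deltas '[[[0,0,0],[-0.2,-0.3,0.2],-1],[[0,0,0],[-0.4,-0.6,0.4],-1],[[0,0,0],[-0.4,-0.6,0.4],-1],[[0,0,0],[-0.4,-0.6,0.4],-1],[[0,0,0],[-0.4,-0.6,0.4],-1]]'

```text
time: 47.08
tool_pos: [0.5506, 0.1145, 0.2138]
tcp_rot: [-2.22, -2.221, 0.002]
wrist_force: [0.5, -0.3, -0.6]
width: 0.996
```

```bash
python3 - <<'E'
from h import *
s=status.read_state(); print(s['time'],s['tool_pos'])
im,d,ci=snap('wrist','w23.png'); W=cloud(d,ci)
rect(W,.066,.080,.55,.63,.14,.22,'cap bar'); rect(W,.092,.11,.55,.63,.14,.22,'rib')
rect(W,.060,.07,.56,.63,.05,.099,'B top'); rect(W,.060,.07,.56,.63,.1,.15,'A top'); rect(W,.060,.07,.56,.63,-.05,.03,'support')
rod('wrist',.046,'w23b.png',ylo=-.005,yhi=.055,tol=.012)
x,y,z=W[...,0],W[...,1],W[...,2]
m=(z>.038)&(z<.056)&(abs(x-.591)<.012)&(y>.187)&(y<.21); print('tip',m.sum(),W[m].max(0) if m.any() else '')
rect(W,.046,.0592,.56,.63,-.1,-.03,'handle')
im,d,ci=snap('top','t23.png'); W=cloud(d,ci)
rect(W,.046,.0592,.56,.63,-.1,-.03,'handle')
rect(W,.055,.075,.55,.66,.3,.42,'pack')
E
```

```text
47.075 [0.55063028 0.11452192 0.21381043]
cap bar c [572.9 174.2] size [21.  23.9] ang 0.1 z 71.7 mid [572.2 174.3  74.5] n 930
rib c [591.6 174.6] size [23.5 20.2] ang 89.9 z 99.5 mid [591.5 174.6  97.7] n 1124
B top c [591.8  74.1] size [44.2 21.2] ang 0.1 z 65.5 mid [591.6  74.2  63.7] n 1326
A top c [589.9 126.1] size [44.1 20.5] ang 0.1 z 65.6 mid [589.7 126.1  65.1] n 1450
support c [590.8 -20.3] size [22.  44.2] ang 89.6 z 65.4 mid [590.6 -20.2  63.6] n 1118
wrist n 767 ymax 0.0547
[0.0025 0.5908 0.0493] 0.0112 178
[0.0175 0.5904 0.0494] 0.0109 189
[0.0325 0.5907 0.0492] 0.0109 193
[0.0476 0.5906 0.0493] 0.0113 207
dx/dy deg -0.1 dz/dy deg -0.05
tip 102 [0.59515131 0.19417981 0.04985513]
handle c [590.9 -59.6] size [40.5 20. ] ang 89.4 z 53.3 mid [590.7 -59.6  51.7] n 711
handle c [590.2 -56.9] size [49.2 19.5] ang 89.2 z 54.2 mid [590.3 -56.7  53.2] n 189
pack c [599.5 361.3] size [40.3 27.9] ang 1.1 z 63.8 mid [599.4 361.3  63.5] n 226
```

View pics/w23.png

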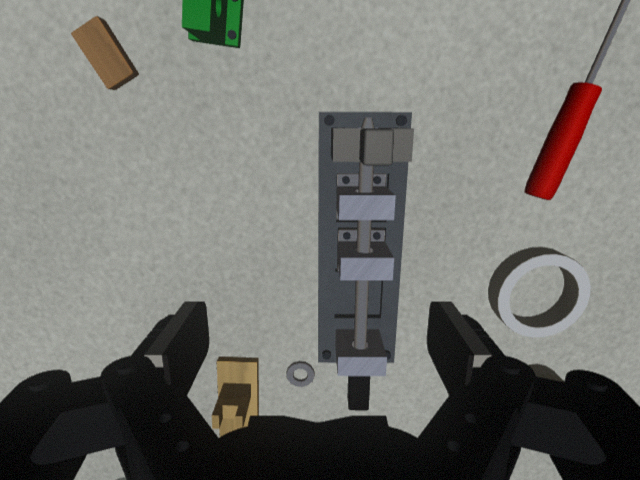

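```bash
python3 - <<'E'
from h import *
for fn in('t23','t17'):
    im,d,ci=load(fn); W=cloud(d,ci)
    for c,a,p,r,z in comps(W,(W[...,2]>.03)&(W[...,2]<.07)&(abs(W[...,1])<.75)&(W[...,0]<1)&(W[...,0]>.1),30): print(fn,c.round(),a,p.round(3),np.round(r[1],0))
E
```

```text
t23 [ 96. 132.] 150 [0.816 0.623 0.062] [  9. 109.]
t23 [130. 156.] 474 [0.763 0.548 0.045] [ 27. 109.]
t23 [399. 147.] 114 [ 0.77 -0.08  0.05] [56. 24.]
t23 [ 98. 216.] 1358 [0.621 0.621 0.043] [162. 113.]
t23 [625. 239.] 1090 [ 0.548 -0.583  0.053] [261.  31.]
t23 [209. 223.] 272 [0.598 0.359 0.06 ] [41. 28.]
t23 [382. 224.] 461 [ 0.589 -0.034  0.057] [96. 45.]
t23 [408. 281.] 119 [ 0.461 -0.09   0.049] [16. 30.]
t23 [247. 281.] 189 [0.465 0.274 0.055] [46. 20.]
t23 [497. 283.] 121 [ 0.453 -0.293  0.039] [42. 14.]
t23 [483. 344.] 599 [ 0.317 -0.251  0.059] [56. 55.]
t17 [ 95. 132.] 147 [0.815 0.624 0.062] [ 10. 110.]
t17 [129. 156.] 479 [0.761 0.549 0.045] [ 28. 109.]
t17 [399. 147.] 115 [ 0.77  -0.08   0.051] [55. 24.]
t17 [ 98. 217.] 1350 [0.62  0.621 0.043] [161. 114.]
t17 [625. 239.] 1091 [ 0.547 -0.583  0.054] [261.  30.]
t17 [209. 223.] 274 [0.598 0.359 0.06 ] [28. 41.]
t17 [326. 226.] 997 [0.589 0.094 0.058] [217.  47.]
t17 [308. 277.] 86 [0.473 0.135 0.05 ] [23. 18.]
t17 [247. 281.] 187 [0.465 0.274 0.055] [45. 20.]
t17 [497. 283.] 119 [ 0.453 -0.293  0.039] [40. 14.]
t17 [303. 294.] 96 [0.435 0.148 0.051] [24. 20.]
t17 [483. 344.] 605 [ 0.317 -0.251  0.059] [55. 55.]
```

No third block is on the table; only the two grey ones were present. Handing in.

```bash
python3 -c "
from workcell import order; print(order.finish_job())"
```

```text
the job is handed in; nothing more can be done
None
```

The guide is assembled and the job is handed in, after about 47 s of robot time. The system reports no verdict, so what follows rests on my own last checks.

- **Packing:** it stands in the plywood tray, with its top at about 63.5 mm.
- **Blocks:** only two were on the table. They are seated flat in pocket1 and pocket2, tops at 65.5 mm against a nominal 66.
- **Shaft:** it runs through the near support and both blocks, and the handle pushed home against the support with a 14 N reaction. Its axis now rests at 44 mm, with the tip at about bed y = 119.5 mm.
- **Cap:** snapped on only after the shaft was home. Its bar top measures 71.7 mm against a nominal 72, so its origin is at about 22 mm. I stopped pushing once it landed, at 5 N.

**What was less clean:**
- The axis height of 44 mm is at the lower edge of the 44–48 mm allowed.
- The pocket2 block sits about 1.5 mm towards -x and +y within its clearance. The rod still went through without noticeable force.
- Small arm moves landed up to about 2 mm off what I commanded, so I corrected them from camera measurements or the arm's own position reading.
- The top and wrist cameras disagree by about 1 mm.
- The most push I read at the click was 5.4 N, between stops, so I did not record the 10–15 N peak itself.

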